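Tighten the pump cover crisscross and switch on the leak test

TASK

Tighten the four bar-handled nuts of the pump cover clockwise in crisscross order and in two passes: first turn each about halfway from fully loose to its stop, one nut and then the one diagonally opposite before the other diagonal pair, and then turn each fully home to its stop in the same crisscross way. Only when all four are tight, flip the toggle on the switch box over to its green-dot side to start the leak test. Leave the red bin, spray can, wrench and impeller where they are.

Things in the scene. Friction and masses are not known exactly. Their poses are not given: they have to be found in the camera images.
- casing: grey pump casing, bolted down, 244 mm across, origin at the centre of its underside on the table. Its x axis is the direction of the outlet stub (72 mm flange, axis 40 mm high, offset 88 mm to the casing's -y side, ending 147 mm ahead of the origin); cover angles are counterclockwise from this x axis
- cover_top (a point): centre of the round cover's top face, 89 mm above the table; the cover is 216 mm across. An upright inlet neck 58 mm across stands here, its top 139 mm above the table. The four nuts stand on an 80 mm radius about this point, at cover angles 45 (a), 135 (b), 225 (c) and 315 (d) degrees
- nut_a (a joint): turn of cover nut a, at cover angle 45 degrees; 0 = fully loose (the yellow end of its bar points straight away from the cover's centre), growing as it turns CLOCKWISE seen from above, to 2.094 rad (120 degrees) = tight, a hard stop. Starts between 0 and 0.4. Does not rise or sink, needs 0.15 N m, stays where it is left.
- bar_a (a point): centre of the bar handle of nut a, on its turning axis, 135 mm above the table. The bar is dark steel, level, 84 mm long along the point's x axis, 14 mm wide (y), 18 mm high (z, up); +x is its yellow end. The neck below it is 12 mm thick, and the 30 mm wide hexagon begins 28 mm below this point.
- nut_b (a joint): turn of cover nut b, next counterclockwise, cover angle 135 degrees; 0 = fully loose (the yellow end of its bar points straight away from the cover's centre), growing as it turns CLOCKWISE seen from above, to 2.094 rad (120 degrees) = tight, a hard stop. Starts between 0 and 0.4. Does not rise or sink, needs 0.15 N m, stays where it is left.
- bar_b (a point): centre of the bar handle of nut b, on its turning axis, 135 mm above the table. The bar is dark steel, level, 84 mm long along the point's x axis, 14 mm wide (y), 18 mm high (z, up); +x is its yellow end. The neck below it is 12 mm thick, and the 30 mm wide hexagon begins 28 mm below this point.
- nut_c (a joint): turn of cover nut c, diagonally opposite nut a, cover angle 225 degrees; 0 = fully loose (the yellow end of its bar points straight away from the cover's centre), growing as it turns CLOCKWISE seen from above, to 2.094 rad (120 degrees) = tight, a hard stop. Starts between 0 and 0.4. Does not rise or sink, needs 0.15 N m, stays where it is left.
- bar_c (a point): centre of the bar handle of nut c, on its turning axis, 135 mm above the table. The bar is dark steel, level, 84 mm long along the point's x axis, 14 mm wide (y), 18 mm high (z, up); +x is its yellow end. The neck below it is 12 mm thick, and the 30 mm wide hexagon begins 28 mm below this point.
- nut_d (a joint): turn of cover nut d, diagonally opposite nut b, cover angle 315 degrees; 0 = fully loose (the yellow end of its bar points straight away from the cover's centre), growing as it turns CLOCKWISE seen from above, to 2.094 rad (120 degrees) = tight, a hard stop. Starts between 0 and 0.4. Does not rise or sink, needs 0.15 N m, stays where it is left.
- bar_d (a point): centre of the bar handle of nut d, on its turning axis, 135 mm above the table. The bar is dark steel, level, 84 mm long along the point's x axis, 14 mm wide (y), 18 mm high (z, up); +x is its yellow end. The neck below it is 12 mm thick, and the 30 mm wide hexagon begins 28 mm below this point.
- switch_box: dark blue-green switch box of the leak test, fixed, 100 mm (x) by 80 mm (y), 35 mm high; origin at the centre of its underside. Its x axis points to its ON side, which has a green dot; the OFF side has a black dot. It stands left or right of the casing; the red bin is on the other side.
- toggle (a joint): bat toggle on the switch box: 0 = OFF, leaning 0.5 rad to the box's -x (black dot) side; 1.0 rad = ON, leaning as much to +x (green dot). It pivots about the box's y axis, 33 mm above the table over the box's origin. Its weighted end makes it tip over centre: up to the middle (0.5) it resists with about 1 N at the tip, then it drops to ON by itself.
- toggle_tip (a point): centre of the red ball (22 mm across) at the toggle's end, 62 mm from the pivot; the stem is 10 mm thick. At OFF it is 30 mm to the box's -x side and 87 mm above the table.
- red_bin: bystander: open red bin, 130 x 100 mm, 70 mm high, origin at the centre of its underside
- spray_can: bystander: blue can, upright, 60 mm across, 180 mm high, origin at the centre of its underside; stands just past the ON end of the switch box
- wrench: bystander: wrench 160 mm long lying beyond the casing on the right, about 20 mm high at most
- impeller: bystander: dark impeller 100 mm across, 45 mm high, lying beyond the casing on the left, origin at the centre of its underside
Mind the look-alikes: they are no part of the job. What is meant by the switch_box is not purple, and is the smaller of those in its own colour.

How it is judged:
On the way, in this order (a step that is already met when the one before it is completed fails the run):
1. first pass: two diagonally opposite nuts are brought about halfway (0.65 to 1.6 rad) while the other two are still where they started (below 0.55 rad) (((value of joint nut_a between 0.65 and 1.6 rad and value of joint nut_c between 0.65 and 1.6 rad and value of joint each of nut_b, nut_d below 0.55 rad) or (value of joint nut_b between 0.65 and 1.6 rad and value of joint nut_d between 0.65 and 1.6 rad and value of joint each of nut_a, nut_c below 0.55 rad))), for 0.2 s.
2. first pass done: all four nuts are about halfway (0.65 to 1.6 rad) (value of joint nut_a between 0.65 and 1.6 rad and value of joint nut_b between 0.65 and 1.6 rad and value of joint nut_c between 0.65 and 1.6 rad and value of joint nut_d between 0.65 and 1.6 rad), for 0.2 s.
3. second pass: two diagonally opposite nuts are tight (above 1.96 rad) while the other two are still about halfway (0.65 to 1.6 rad) (((value of joint each of nut_a, nut_c above 1.96 rad and value of joint nut_b between 0.65 and 1.6 rad and value of joint nut_d between 0.65 and 1.6 rad) or (value of joint each of nut_b, nut_d above 1.96 rad and value of joint nut_a between 0.65 and 1.6 rad and value of joint nut_c between 0.65 and 1.6 rad))), for 0.2 s.
4. all four nuts are tight (above 1.96 rad) (value of joint each of nut_a, nut_b, nut_c, nut_d above 1.96 rad), for 0.2 s.
5. the toggle is thrown to ON (above 0.9 rad) (value of joint toggle above 0.9 rad), for 0.2 s.
At the end, for the whole second after the job is handed in: All four nuts are at their stops (above 1.96 of 2.094 rad) and at rest, the toggle is at ON (above 0.9 of 1.0 rad), and the bin, can, wrench and impeller are within 30 mm of where they started, the can upright (all of step 4 and value of joint toggle above 0.9 rad and velocity of joint each of nut_a, nut_b, nut_c, nut_d below 0.1 rad/s and distance of each of red_bin, spray_can, wrench, impeller from where it was at the start of the episode below 0.03 m and angle between spray_can's own z axis and vertical below 0.2 rad); the robot touches nothing.
It fails at once if the red bin, spray can, wrench or impeller is pushed more than 30 mm (distance of any of red_bin, spray_can, wrench, impeller from where it was at the start of the episode above 0.03 m).
It fails at once if the spray can is tipped over (angle between spray_can's own z axis and vertical above 0.5 rad).
It fails at once if the toggle is thrown while a nut is not yet tight (value of joint toggle above 0.6 rad and value of joint any of nut_a, nut_b, nut_c, nut_d below 1.9 rad).
It also fails if it takes over 72 s, if anything falls off the work surface, if the arm or the gripper's body presses on something with over 40 N, if the wrist force passes 120 N, or if a joint passes its speed limit or range.

ROBOT

A 6-joint arm with a two-finger parallel gripper is mounted at the origin on the work surface. World frame = base frame: x ahead of the robot, y to its left, z up, the work surface at z = 0. Lengths are in m, angles in rad, forces in N, time in s.
With the tool pointing down it reaches from about 0.3 to 0.775 m from the base axis. Payload 14.6 kg.
Tool frame: the origin (TCP) lies at the very end of the fingers, on their centre line; the grasp point (between the pads) lies 19 mm behind it (ctrl.hold_point_z is the distance from the TCP to the grasp point, in m); x points along the fingers, y is the direction in which the jaws open and shut, and the axes are right-handed (so a half turn about x gives the same grasp; the last joint's range is limited). The gripper opens to 94 mm and grips with 3 to 60 N. Pads are 16 mm wide; open, the fingers measure 119 mm over their backs; the gripper's body (75 mm by 177 mm) begins 78 mm behind the grasp point.
Start: joints at [-1.395, 0.3, 1.521, -0, 1.321, -0.067], TCP at [0.132, -0.534, 0.17] pointing down, gripper open.
Joint ranges: [-3.03, 3.03], [-0.79, 2.21], [0.23, 2.52], [-1.04, 4.18], [0, 3.07], [-2.55, 2.55]. Speed limits (rad/s): [2.22, 2.22, 2.57, 3.14, 3.14, 3.14].

INTERFACE

Orientations are given as [roll, pitch, yaw] about the fixed x, y, z axes, in that order (R = Rz(yaw) Ry(pitch) Rx(roll)).
In Python, from station import get_obs, camera, ticket, ctrl gives the robot as it stands.
- The arm moves only by the tool step_arm, never from a script. Its argument "motion" is a list that holds one entry, the list of rows, each a list of 6 numbers: the shift along the tool's x, y, z in m, then the turn, a rotation vector about the tool's x, y, z in degrees. A call has 1 to 12 rows; each row shifts and turns the commanded pose from where the row before left it, along the tool's axes as they then stand; what a row does not reach is not made up. A row lasts 1/8 s, in which the tool goes at most 62.5 mm and 10.7 degrees, less where a joint would pass 70% of its speed; a pose out of reach is approached as far as the arm can. A call is refused whole if a number of a shift passes 0.0625 or a number of a turn 10.7, either way. A call with a gripper value outside its range is refused whole. "fingers" is the finger opening in m, from 0 to 0.094, set as the call begins (left out, the last holds). The fingers move at their own pace and stop on an object; "squeeze" is the grip in N (left out, the last holds). Time passes only in rows, so rows that do not move let the fingers close. It gives the time, the measured TCP pose, the force and the opening at its end, in the units of the state.
- get_obs(): the state, without advancing time (a new reading comes with each control period).
- camera(name): name is "side" or "top"; returns a dict with "pixels" (480x640x3 uint8, red, green, blue), "fx", "fy", "cx", "cy" (pixels), "extrinsics" (4x4, takes a point from world to camera coordinates). Camera axes: x right, y up, looking along -z (the intrinsics and any distortion apply to the point x, -y, -z); pixel columns grow to the right and rows downward; lengths in m; the calibration is good to about 2 mm. A picture is of the moment at which its call begins. There is no depth.
- ticket.hand_in(): hands the job in, once; it reports no verdict.
The state is a dict: "time_s": time; "qpos": joint angles; "joint_vel": joint speeds; "tau": joint torques, N m; "ee_pos": TCP position; "eef_rot": TCP orientation; "force": force on the tool from outside, world axes, zero at the start; "moment": the same for the moment, N m; "grip_width": finger opening in m.
Only numpy, scipy, OpenCV 4.12 (cv2) and the standard library are available. Lean on these libraries where they do the work, as an engineer would, in place of code of your own. Each camera call takes 0.05 s, during which the arm holds its last target.

## Working session

There is one attempt and no reset: what is moved stays moved. The work goes in short steps, Python scripts to look and compute and a tool call to move; the robot and the scene stay as the last step left them, time stands still between calls to the robot, and variables do not carry over. Pictures are saved under pics/ and viewed, and the job is handed in when it is done.

Besides the shell and the picture viewer there is one more tool, called after "Emit:" as name(argument=value, ...) on one line, values as JSON. step_arm: Moves the arm, as the interface text tells. Its arguments: {"type":"object","properties":{"motion":{"type":"array","items":{"type":"array","items":{"type":"array","items":{"type":"number"}}}},"fingers":{"type":"number"},"squeeze":{"type":"number"}},"required":["motion"]}

```bash
ls; mkdir -p pics
python3 - <<'E'
from station import get_obs,camera,ctrl
import cv2,numpy as np
o=get_obs();print(o)
for n in("side","top"):
    c=camera(n);cv2.imwrite(f"pics/{n}0.png",cv2.cvtColor(c["pixels"],cv2.COLOR_RGB2BGR))
    print(n,[c[k] for k in("fx","fy","cx","cy")],np.round(c["extrinsics"],4).tolist(),[k for k in c])
print(ctrl.hold_point_z)
E
```

```text
pics
{'time_s': 0.0, 'qpos': array([-1.39463673e+00,  3.00488040e-01,  1.52159916e+00,  2.53066829e-05,
        1.32071890e+00, -6.66030979e-02]), 'joint_vel': array([-0.00086878, -0.00037907,  0.00082023,  0.00207814,  0.00092992,
       -0.00121838]), 'tau': array([ 1.87913953e-03, -5.31806266e+01, -3.52738452e+01,  7.09070242e-02,
        2.43754894e-02, -1.05588877e-04]), 'ee_pos': array([ 0.13215876, -0.53355792,  0.16966943]), 'eef_rot': array([-1.65759681,  1.56958263,  1.72675226]), 'force': array([-0.12093526, -0.13225385, -0.50550283]), 'moment': array([0.01347848, 0.02196239, 0.07520932]), 'grip_width': 0.09434018858214525}
side [620.1371629352815, 620.1371629352815, 318.9916770505403, 233.8053510620918] [[-0.9574, -0.2885, 0.0121, 0.5065], [0.2296, -0.7354, 0.6376, -0.2629], [-0.1751, 0.6132, 0.7703, -1.3964], [0.0, 0.0, 0.0, 1.0]] ['pixels', 'fx', 'fy', 'cx', 'cy', 'extrinsics']
top [501.5093960207599, 501.5093960207599, 319.40286769005223, 233.32508179423755] [[0.0149, -0.9995, 0.0264, -0.1133], [0.9902, 0.0184, 0.1387, -0.5808], [-0.1391, 0.0241, 0.99, -1.2284], [0.0, 0.0, 0.0, 1.0]] ['pixels', 'fx', 'fy', 'cx', 'cy', 'extrinsics']
0.0188
```

View pics/top0.png

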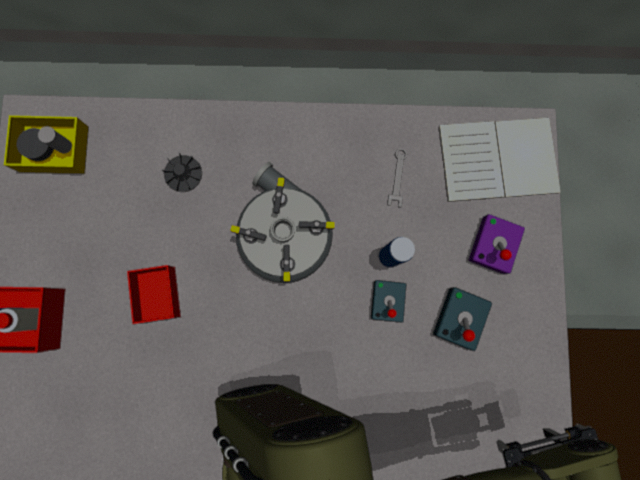

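View pics/side0.png

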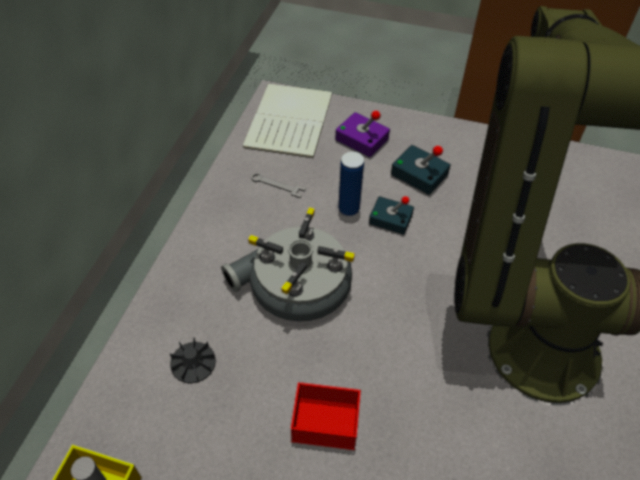

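```bash
cat > h.py <<'E'
import numpy as np,cv2
from scipy.spatial.transform import Rotation as R
from station import get_obs,camera
def ray(c,u,v):
    E=np.array(c["extrinsics"]);Rm=E[:3,:3];t=E[:3,3]
    d=np.array([(u-c["cx"])/c["fx"],-(v-c["cy"])/c["fy"],-1.])
    return -Rm.T@t, Rm.T@d
def onz(c,u,v,z):
    o,d=ray(c,u,v);return o+d*(z-o[2])/d[2]
def proj(c,p):
    E=np.array(c["extrinsics"]);q=E[:3,:3]@p+E[:3,3]
    return c["cx"]+c["fx"]*q[0]/-q[2], c["cy"]-c["fy"]*q[1]/-q[2]
def tri(r1,r2):
    (a,d),(b,e)=r1,r2
    s=np.linalg.lstsq(np.stack([d,-e],1),b-a,rcond=None)[0]
    p,q=a+s[0]*d,b+s[1]*e
    return (p+q)/2,np.linalg.norm(p-q)
def blobs(c,lo,hi,amin=8,roi=None):
    hsv=cv2.cvtColor(c["pixels"],cv2.COLOR_RGB2HSV)
    m=cv2.inRange(hsv,np.array(lo),np.array(hi))
    n,l,s,ce=cv2.connectedComponentsWithStats(m)
    return [(int(s[i,4]),*np.round(ce[i],2)) for i in range(1,n) if s[i,4]>=amin]
def snap(name,fn,x0,x1,y0,y1,k=5):
    c=camera(name);im=cv2.cvtColor(c["pixels"],cv2.COLOR_RGB2BGR)[y0:y1,x0:x1]
    cv2.imwrite(fn,cv2.resize(im,None,fx=k,fy=k,interpolation=cv2.INTER_CUBIC));return c
E
python3 - <<'E'
from h import *
t=snap("top","pics/t1.png",220,345,165,295,4.6)
s=snap("side","pics/s1.png",220,370,200,325,4.8)
t2=snap("top","pics/t2.png",360,530,205,355,4)
for n,c in(("top",t),("side",s)):
    print(n,"yellow",blobs(c,(22,150,120),(35,255,255)))
    print(n,"red",blobs(c,(0,170,120),(6,255,255)), )
    print(n,"green",blobs(c,(50,120,60),(75,255,255),3))
E
```

```text
top yellow [(772, np.float64(49.27), np.float64(146.15)), (12, np.float64(26.83), np.float64(127.67)), (46, np.float64(280.26), np.float64(181.5)), (51, np.float64(329.92), np.float64(224.45)), (50, np.float64(234.66), np.float64(228.58)), (52, np.float64(286.5), np.float64(276.0))]
top red [(49, np.float64(505.86), np.float64(254.16)), (1633, np.float64(153.81), np.float64(295.12)), (1405, np.float64(20.72), np.float64(316.04)), (41, np.float64(392.0), np.float64(312.9)), (102, np.float64(3.09), np.float64(319.92)), (74, np.float64(469.38), np.float64(335.3))]
top green [(21, np.float64(493.0), np.float64(221.0)), (17, np.float64(380.24), np.float64(284.76)), (32, np.float64(458.59), np.float64(294.84))]
side yellow [(36, np.float64(310.14), np.float64(210.69)), (47, np.float64(252.83), np.float64(238.21)), (50, np.float64(349.02), np.float64(254.62)), (57, np.float64(285.98), np.float64(285.93)), (537, np.float64(100.99), np.float64(465.17))]
side red [(39, np.float64(375.41), np.float64(113.72)), (49, np.float64(437.53), np.float64(149.22)), (31, np.float64(405.0), np.float64(199.0)), (2159, np.float64(326.17), np.float64(415.44))]
side green [(5, np.float64(342.2), np.float64(127.4)), (21, np.float64(399.48), np.float64(161.62)), (16, np.float64(374.81), np.float64(212.69))]
```

View pics/t1.png

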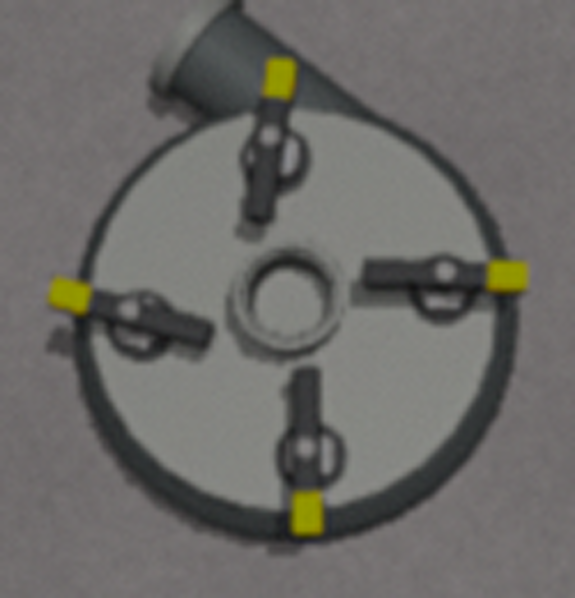

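View pics/s1.png

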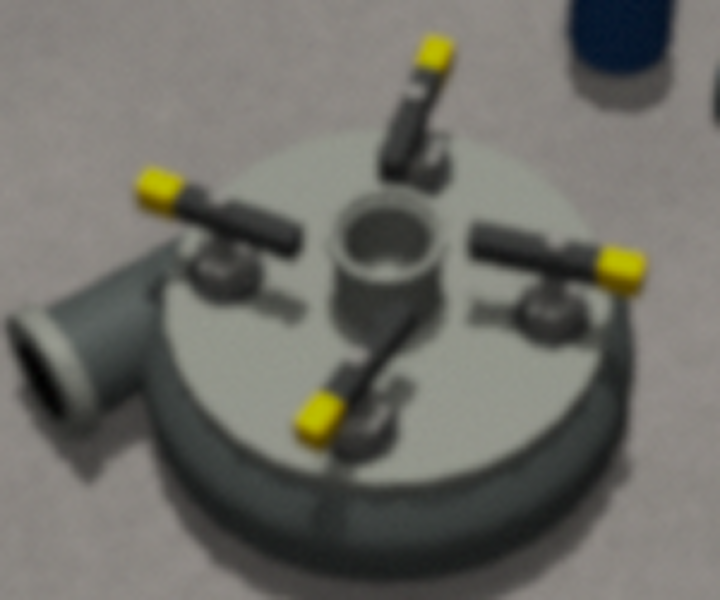

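View pics/t2.png

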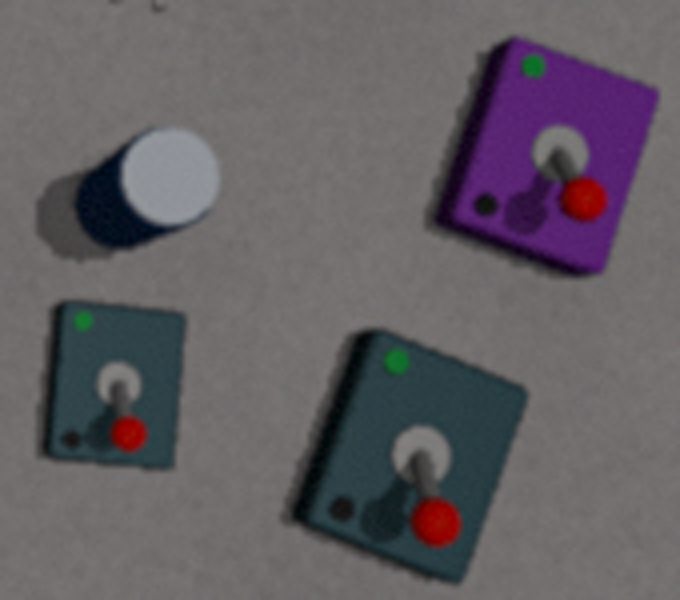

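Run:
```python
from h import *
np.set_printoptions(precision=4,suppress=True)
t=camera("top");s=camera("side")
Y=dict(a=[(234.66,228.58),(285.98,285.93)],b=[(286.5,276),(349.02,254.62)],c=[(329.92,224.45),(310.14,210.69)],d=[(280.26,181.5),(252.83,238.21)])
def pt(x,y):return 220+x/4.6-.5+.11,165+y/4.6-.5+.11
D=dict(a=pt(128,311),b=pt(305,449),c=pt(445,270),d=pt(270,135))
ds={}
for k in"abcd":
    p,g=tri(ray(t,*Y[k][0]),ray(s,*Y[k][1]))
    z=.140; y=onz(t,*Y[k][0],z); d=onz(t,*D[k],.144);ds[k]=d
    print(k,"tri",p,g,"yel",y,"dot",d,"len",np.linalg.norm((y-d)[:2]),"ang",np.degrees(np.arctan2(*(y-d)[1::-1])))
C=sum(ds.values())/4;print("C",C)
for i,k in enumerate("abcd"):
    v=(ds[k]-C)[:2];print(k,np.linalg.norm(v),(np.degrees(np.arctan2(v[1],v[0]))-45-90*i+180)%360-180)
# cover ellipse (light region)
hsv=cv2.cvtColor(t["pixels"],cv2.COLOR_RGB2HSV)
print(hsv[205,300],hsv[250,300],hsv[160,320],t["pixels"][205,300],t["pixels"][160,320])
# neck ring top
q=pt(290,297) ;print("neck",onz(t,*q,.139))
# box
for nm,a,b in(("red",(392,312.9),(405,199)),("green",(380.24,284.76),(374.81,212.69))):
    print(nm,tri(ray(t,*a),ray(s,*b)))
cor=[(65,302),(185,315),(173,467),(50,457)]
P=np.array([onz(t,360+x/4-.4,205+y/4-.4,.035) for x,y in cor]);print(P,P.mean(0),np.linalg.norm(np.diff(P,axis=0),axis=1))
print("green",onz(t,380.24,284.76,.035),"red",onz(t,392,312.9,.087))
print("black",onz(t,360+71/4-.4,205+439/4-.4,.035))
print("plate",onz(t,360+119/4-.4,205+384/4-.4,.036))
print("can top",onz(t,360+170/4-.4,205+178/4-.4,.18))
```

```text
a tri [0.576  0.0962 0.1406] 0.0004839776831465386 yel [0.5763 0.0963 0.14  ] dot [0.5678 0.0659 0.144 ] len 0.03159712862494364 ang 74.28186783048027
b tri [ 0.4684 -0.0268  0.1396] 0.0005059431468995102 yel [ 0.4681 -0.0268  0.14  ] dot [ 0.4996 -0.0249  0.144 ] len 0.03151202518009092 ang -176.45337616114202
c tri [ 0.5903 -0.1255  0.1408] 0.0003063933315387621 yel [ 0.5903 -0.1255  0.14  ] dot [ 0.5917 -0.0936  0.144 ] len 0.03194155098397569 ang -92.62362402296009
d tri [ 0.6906 -0.0068  0.1402] 0.0004876975559014498 yel [ 0.6909 -0.0068  0.14  ] dot [ 0.6598 -0.0032  0.144 ] len 0.031250761790069755 ang -6.580211745686761
C [ 0.5797 -0.0139  0.144 ]
a 0.08073691036346325 53.52792379104301
b 0.08087665437457993 52.77980848020934
c 0.08056841505196138 53.579865139532615
d 0.08080599964259846 52.65964671916936
[ 30  10 132] [ 30   6 134] [  8   9 117] [132 132 127] [117 114 113]
neck [ 0.5772 -0.0152  0.139 ]
red (array([ 0.387 , -0.2792,  0.0889]), np.float64(0.00038525311147039856))
green (array([ 0.4559, -0.2589,  0.0353]), np.float64(0.0006832140765751192))
[[ 0.4671 -0.2479  0.035 ]
 [ 0.4602 -0.3238  0.035 ]
 [ 0.3656 -0.3154  0.035 ]
 [ 0.3706 -0.2384  0.035 ]] [ 0.4159 -0.2814  0.035 ] [0.0763 0.095  0.0772]
green [ 0.4556 -0.259   0.035 ] red [ 0.3868 -0.2795  0.087 ]
black [ 0.3819 -0.2516  0.035 ]
plate [ 0.4164 -0.2817  0.036 ]
can top [ 0.5308 -0.2873  0.18  ]
```

```bash
cat >> h.py <<'E'
C=np.array([.5797,-.0139]);YAW=53.14
OUT={k:YAW+45+90*i for i,k in enumerate("abcd")}
def nut(k): a=np.radians(OUT[k]);return C+.0803*np.array([np.cos(a),np.sin(a)])
def st():
    o=get_obs();M=R.from_euler("xyz",o["eef_rot"]).as_matrix()
    return o,M,np.degrees(np.arctan2(M[1,1],M[0,1]))
def plan(xy,z,bar):
    """bar: world angle of bar in deg; tool y perpendicular to it. options of turn about tool x, and shifts in the present tool axes"""
    o,M,phi=st();p=o["ee_pos"]
    tgt=np.array([*xy,z])
    print("t",round(o["time_s"],2),"pos",np.round(p,4),"toolx",np.round(M[:,0],3),"phi",round(phi,1),"q1,q6 deg",np.round(np.degrees(o["qpos"][[0,5]]),1),"F",np.round(o["force"],1),"w",round(o["grip_width"],4))
    print("shift tool axes (mm)",np.round(M.T@(tgt-p)*1000,1))
    for s in(90,-90,270,-270):
        d=((bar+s)-phi+180)%360-180; print("   turn about tool x (cw+):",round(-d,1))
E
python3 - <<'E'
from h import *
for k in"abcd":print(k,nut(k),OUT[k])
plan(nut("a"),.26,74.3)
E
```

```text
a [0.56833013 0.06559098] 98.14
b [ 0.50020902 -0.02526987] 188.14
c [ 0.59106987 -0.09339098] 278.14
d [ 0.65919098 -0.00253013] 368.14
t 0.35 pos [ 0.1322 -0.5338  0.1701] toolx [-0.  0. -1.] phi -76.1 q1,q6 deg [-79.9  -3.8] F [-0.9  0.3 -0.2] w 0.0937
shift tool axes (mm) [ -89.7 -477.  -567.4]
   turn about tool x (cw+): 119.6
   turn about tool x (cw+): -60.4
   turn about tool x (cw+): -60.4
   turn about tool x (cw+): 119.6
```

Emit:
step_arm(motion=[[[-0.045,0,0,0,0,0],[-0.045,0,0,0,0,0],[0,-0.0398,-0.0473,0,0,0],[0,-0.0398,-0.0473,0,0,0],[0,-0.0398,-0.0473,0,0,0],[0,-0.0398,-0.0473,0,0,0],[0,-0.0398,-0.0473,0,0,0],[0,-0.0398,-0.0473,0,0,0],[0,-0.0398,-0.0473,0,0,0],[0,-0.0398,-0.0473,0,0,0],[0,-0.0398,-0.0473,0,0,0],[0,-0.0398,-0.0473,0,0,0]]], fingers=0.05)

```text
time_s: 1.85
ee_pos: [0.4966, -0.0318, 0.2605]
eef_rot: [2.635, 1.57, -0.264]
force: [-0.3, -1.6, -0.4]
grip_width: 0.0502
```

Emit:
step_arm(motion=[[[0,-0.0395,-0.0472,0,0,0],[0,-0.0395,-0.0472,0,0,0],[0,0,0,-10,0,0],[0,0,0,-10,0,0],[0,0,0,-10,0,0],[0,0,0,-10,0,0],[0,0,0,-10,0,0],[0,0,0,-10,0,0],[0,0,0,0,0,0]]])

```text
time_s: 2.98
ee_pos: [0.5683, 0.0655, 0.2602]
eef_rot: [-1.385, 1.571, 3.045]
force: [0.2, 0.6, -0.3]
grip_width: 0.05
```

Run:
```python
from h import *
plan(nut("a"),.117,74.3)
```

```text
t 2.98 pos [0.5683 0.0655 0.2602] toolx [-0.  0. -1.] phi -16.2 q1,q6 deg [ 2.9 19.1] F [ 0.2  0.6 -0.3] w 0.05
shift tool axes (mm) [ 1.432e+02  0.000e+00 -1.000e-01]
   turn about tool x (cw+): 179.5
   turn about tool x (cw+): -0.5
   turn about tool x (cw+): -0.5
   turn about tool x (cw+): 179.5
```

Emit:
step_arm(motion=[[[0.05,0,0,0,0,0],[0.05,0,0,0,0,0],[0.043,0,0,0,0,0],[0,0,0,0,0,0]]])

```text
time_s: 3.48
ee_pos: [0.5668, 0.0655, 0.1148]
eef_rot: [-1.231, 1.565, -3.087]
force: [0.3, 0.6, 0.9]
grip_width: 0.0501
```

Emit:
step_arm(motion=[[[0,0,0,0,0,0],[0,0,0,0,0,0],[0,0,0,0,0,0]]], fingers=0.0, squeeze=25)

```text
time_s: 3.85
ee_pos: [0.5688, 0.0656, 0.1185]
eef_rot: [1.913, 1.569, 0.061]
force: [-0.8, 0.1, -0.6]
grip_width: 0.0235
```

Run:
```python
from h import *
plan(nut("a"),.117,74.3);snap("side","pics/s2.png",220,420,190,330,4)
```

```text
t 3.85 pos [0.5688 0.0656 0.1185] toolx [ 0.002  0.    -1.   ] phi -16.1 q1,q6 deg [ 2.9 19. ] F [-0.8  0.1 -0.6] w 0.0235
shift tool axes (mm) [ 1.5 -0.5  0.1]
   turn about tool x (cw+): 179.6
   turn about tool x (cw+): -0.4
   turn about tool x (cw+): -0.4
   turn about tool x (cw+): 179.6
```

View pics/s2.png

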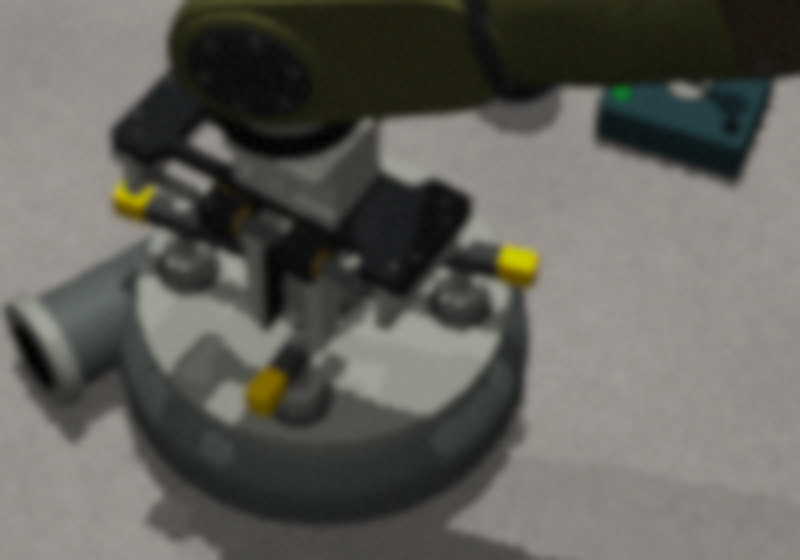

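The fingers straddle bar a (crop (290,330)) and are still closing. I'll let them close fully, then turn.

Emit:
step_arm(motion=[[[0,0,0,0,0,0],[0,0,0,0,0,0],[0,0,0,0,0,0]]])

```text
time_s: 4.28
ee_pos: [0.5683, 0.0656, 0.1172]
eef_rot: [-1.737, 1.571, 2.695]
force: [0.1, 0.1, 0.2]
grip_width: 0.0013
```

Emit:
step_arm(motion=[[[0,0,0,8,0,0],[0,0,0,8,0,0],[0,0,0,8,0,0],[0,0,0,8,0,0],[0,0,0,8,0,0],[0,0,0,0,0,0]]])

```text
time_s: 5.03
ee_pos: [0.5683, 0.0656, 0.1172]
eef_rot: [-0.739, 1.571, 2.996]
force: [-0.4, -0.1, 0.3]
grip_width: 0.0007
```

Emit:
step_arm(motion=[[[0,0,0,0,0,0],[0,0,0,0,0,0],[0,0,0,0,0,0],[-0.04,0,0,0,0,0],[-0.05,0,0,0,0,0],[0,0,0,0,0,0]]], fingers=0.05)

```text
time_s: 5.78
ee_pos: [0.5698, 0.0657, 0.2111]
eef_rot: [2.603, 1.564, 0.053]
force: [-0.1, 0.4, -0.8]
grip_width: 0.0497
```

Run:
```python
from h import *
plan(nut("c"),.21,-92.6)
snap("side","pics/s3.png",220,420,190,330,4)
```

```text
t 5.78 pos [0.5698 0.0657 0.2111] toolx [ 0.007  0.    -1.   ] phi -56.1 q1,q6 deg [ 2.9 59. ] F [-0.1  0.4 -0.8] w 0.0497
shift tool axes (mm) [  1.2 143.8  71.1]
   turn about tool x (cw+): -53.5
   turn about tool x (cw+): 126.5
   turn about tool x (cw+): 126.5
   turn about tool x (cw+): -53.5
```

View pics/s3.png

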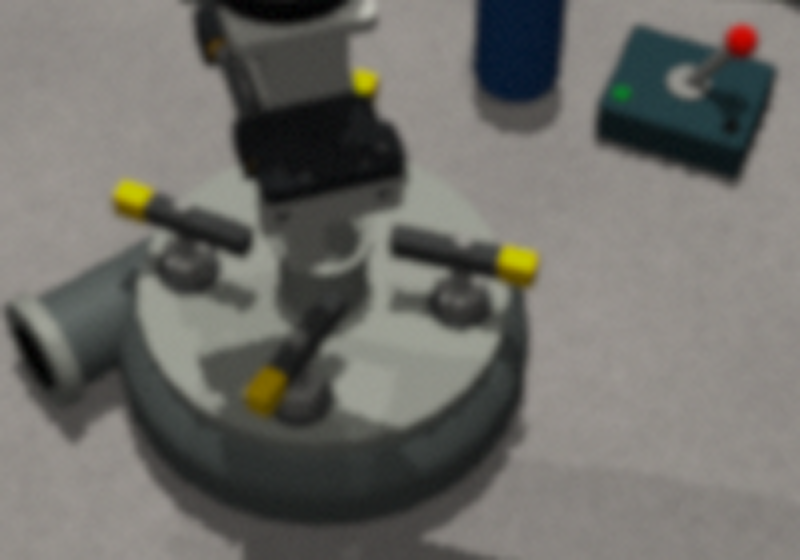

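Run:
```python
from h import *
t=camera("top");s=camera("side")
for p in([.5698,.0657,.2111],[.5688,.0656,.1185],[.5688,.0656,.135],[.5688,.0656,.144],[.0,0,0]):
    a=proj(s,np.array(p));print(p,"side",a,"crop",((a[0]-220)*4,(a[1]-190)*4),"top",proj(t,np.array(p)))
snap("side","pics/s4.png",220,420,150,300,4)
snap("top","pics/t4.png",200,360,150,300,4)
```

```text
[0.5698, 0.0657, 0.2111] side (np.float64(292.39399770824343), np.float64(255.75506925525622)) crop (np.float64(289.57599083297373), np.float64(263.02027702102487)) top (np.float64(244.01524140987956), np.float64(226.973152329822))
[0.5688, 0.0656, 0.1185] side (np.float64(293.72298465122753), np.float64(281.51560495059357)) crop (np.float64(294.89193860491014), np.float64(366.0624198023743)) top (np.float64(248.82437512245997), np.float64(233.2991540486199))
[0.5688, 0.0656, 0.135] side (np.float64(293.57667350718407), np.float64(277.1375828796131)) crop (np.float64(294.3066940287363), np.float64(348.55033151845237)) top (np.float64(248.0274439083941), np.float64(232.31987981512228))
[0.5688, 0.0656, 0.144] side (np.float64(293.495701786284), np.float64(274.71469169423165)) crop (np.float64(293.9828071451359), np.float64(338.8587667769266)) top (np.float64(247.5833215686554), np.float64(231.77413940973912))
[0.0, 0, 0] side (np.float64(543.9239430027693), np.float64(350.550327603732)) crop (np.float64(1295.6957720110772), np.float64(642.201310414928)) top (np.float64(273.1401444824645), np.float64(470.4414664995187))
```

View pics/s4.png

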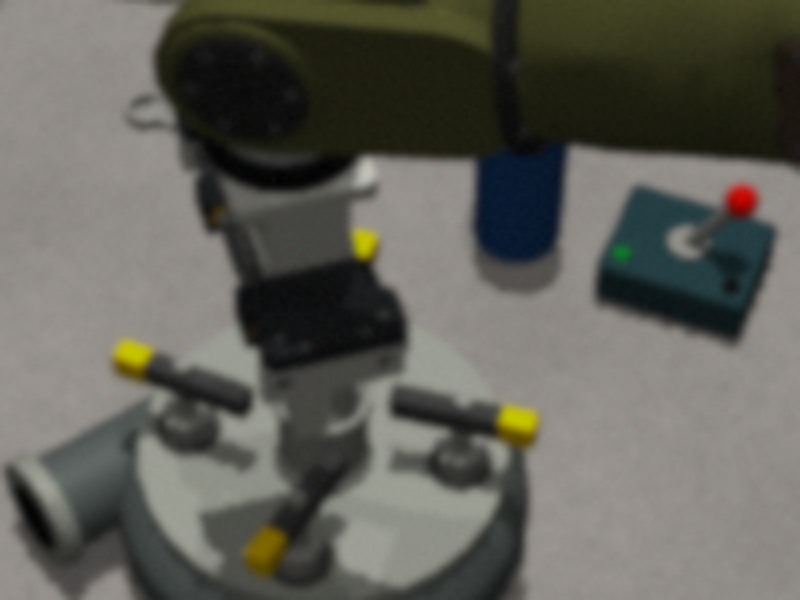

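View pics/t4.png

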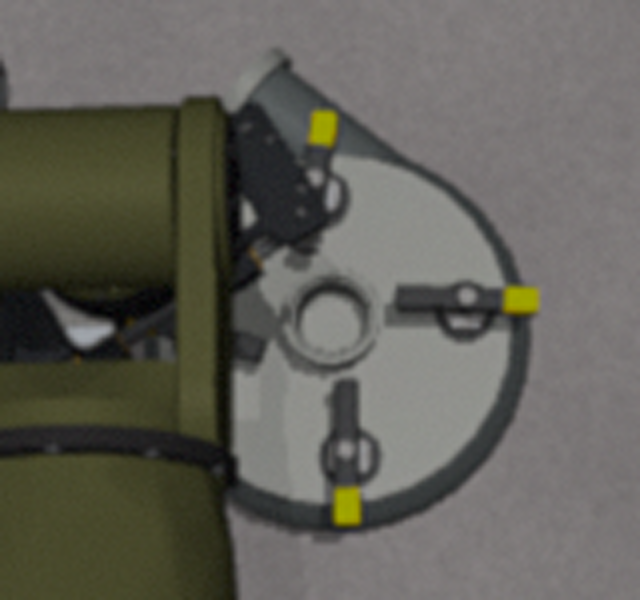

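Run:
```python
import cv2
im=cv2.imread("pics/s2.png")[180:430,180:420]
im=cv2.convertScaleAbs(cv2.resize(im,None,fx=2.4,fy=2.4,interpolation=cv2.INTER_CUBIC),alpha=1.8)
cv2.imwrite("pics/s2b.png",im)
```

```text
(no output)
```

View pics/s2b.png

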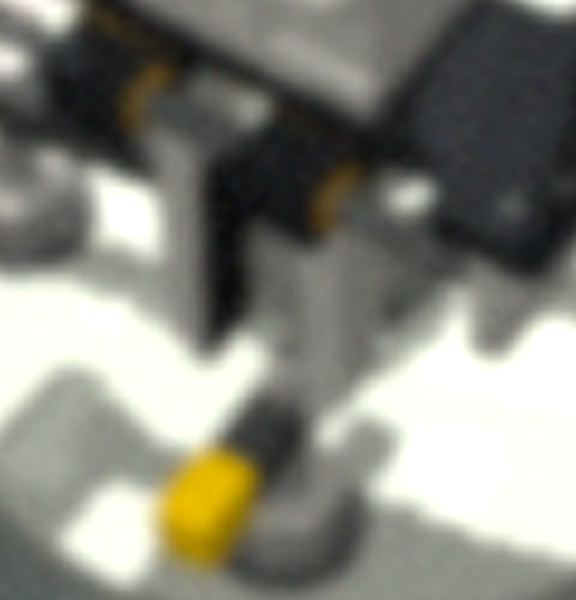

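Checking the result: the fingers closed to 0.001 m with no contact, and in s2 their tips (side px ~(292,274)) sit about 7 px above where the reported TCP projects (294,281). So the real fingertips are about 25–30 mm higher than reported, and nut a hasn't moved. I'll go back over nut a with the fingers open and descend deeper in small steps.

Emit:
step_arm(motion=[[[0,0,0,-10,0,0],[0,0,0,-10,0,0],[0,0,0,-10,0,0],[0,0,0,-10,0,0],[0.04,0,0,0,0,0],[0.04,0,0,0,0,0],[0.014,0,0,0,0,0],[0,0,0,0,0,0],[0,0,0,0,0,0]]])

```text
time_s: 7.15
ee_pos: [0.5691, 0.0656, 0.1147]
eef_rot: [1.903, 1.569, 0.051]
force: [0.3, 0.1, 0.3]
grip_width: 0.0504
```

```bash
cat >> h.py <<'E'
def br(fn,x0,x1,y0,y1,k,al=1.7,name="side"):
    c=camera(name);im=cv2.cvtColor(c["pixels"],cv2.COLOR_RGB2BGR)[y0:y1,x0:x1]
    cv2.imwrite(fn,cv2.convertScaleAbs(cv2.resize(im,None,fx=k,fy=k,interpolation=cv2.INTER_CUBIC),alpha=al));return c
E
python3 - <<'E'
from h import *
plan(nut("a"),.117,74.3);c=br("pics/s5.png",250,340,220,310,6.5)
E
```

```text
t 7.15 pos [0.5691 0.0656 0.1147] toolx [ 0.002  0.    -1.   ] phi -16.1 q1,q6 deg [ 2.9 19. ] F [0.3 0.1 0.3] w 0.0504
shift tool axes (mm) [-2.3 -0.7  0.2]
   turn about tool x (cw+): 179.6
   turn about tool x (cw+): -0.4
   turn about tool x (cw+): -0.4
   turn about tool x (cw+): 179.6
```

View pics/s5.png

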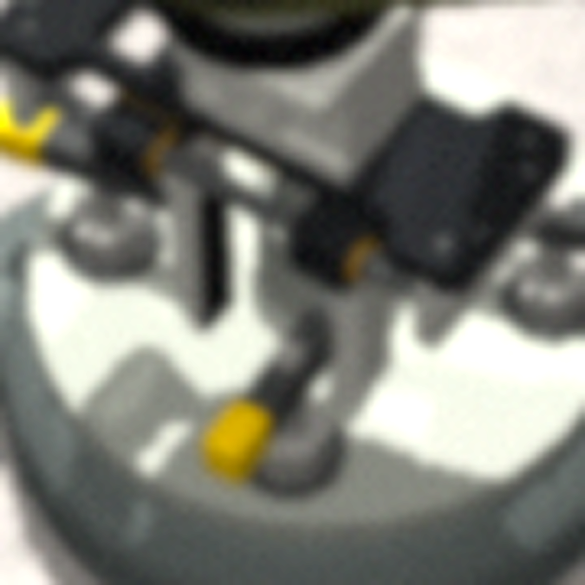

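Run:
```python
from h import *
c=camera("side");p=np.array([.5691,.0656,.1147]);y=np.array([.961,-.277,0])
for dz in(0,.01,.02,.03):
    for s in(.025,.034,-.025,-.034):
        u,v=proj(c,p+s*y+[0,0,dz]);print(dz,s,round((u-250)*6.5),round((v-220)*6.5))
b=np.array([.277,.961,0])
for s in(.042,-.042):
  for z in(.126,.144):print("bar end",s,z,[ (a-o)*6.5 for a,o in zip(proj(c,np.array([*nut("a"),z])+s*b),(250,220))])
```

```text
0 0.025 223 373
0 0.034 201 361
0 -0.025 345 440
0 -0.034 367 452
0.01 0.025 222 356
0.01 0.034 200 344
0.01 -0.025 345 423
0.01 -0.034 367 435
0.02 0.025 221 339
0.02 0.034 199 327
0.02 -0.025 344 405
0.02 -0.034 367 417
0.03 0.025 220 321
0.03 0.034 198 309
0.03 -0.025 344 388
0.03 -0.034 367 400
bar end 0.042 0.126 [np.float64(213.58387866528486), np.float64(473.85952364465834)]
bar end 0.042 0.144 [np.float64(211.78247016356647), np.float64(442.8935523070278)]
bar end -0.042 0.126 [np.float64(354.26890464474815), np.float64(303.5864175636892)]
bar end -0.042 0.144 [np.float64(353.9538033289218), np.float64(271.9227496112389)]
```

Emit:
step_arm(motion=[[[0.01,0,0,0,0,0],[0.01,0,0,0,0,0],[0,0,0,0,0,0]]])

```text
time_s: 7.62
ee_pos: [0.5677, 0.0655, 0.0921]
eef_rot: [-1.239, 1.569, -3.09]
force: [-0.2, 0.3, 1.2]
grip_width: 0.05
```

Emit:
step_arm(motion=[[[0,0,0,0,0,0],[0,0,0,0,0,0],[0,0,0,0,0,0],[0,0,0,0,0,0],[0,0,0,0,0,0]]], fingers=0.0)

```text
time_s: 8.25
ee_pos: [0.5679, 0.0657, 0.0933]
eef_rot: [-1.421, 1.57, 3.01]
force: [-5.8, 1.3, 3.1]
grip_width: 0.0135
```

Run:
```python
from h import *
plan(nut("a"),.117,74.3);c=br("pics/s6.png",250,340,220,310,6.5)
```

```text
t 8.25 pos [0.5679 0.0657 0.0933] toolx [-0.001  0.    -1.   ] phi -16.1 q1,q6 deg [ 2.9 19. ] F [-5.8  1.3  3.1] w 0.0135
shift tool axes (mm) [-23.7   0.5  -0. ]
   turn about tool x (cw+): 179.6
   turn about tool x (cw+): -0.4
   turn about tool x (cw+): -0.4
   turn about tool x (cw+): 179.6
```

View pics/s6.png

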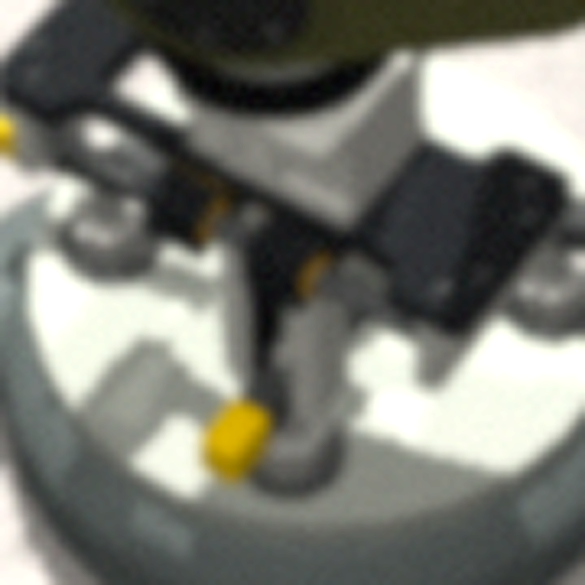

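The grip is on bar a now, with an opening of 13.5 mm against the 14 mm bar. Reported z 0.093 is therefore the working height for grasping. Turning +40°.

Emit:
step_arm(motion=[[[0,0,0,8,0,0],[0,0,0,8,0,0],[0,0,0,8,0,0],[0,0,0,8,0,0],[0,0,0,8,0,0],[0,0,0,0,0,0]]])

```text
time_s: 9.05
ee_pos: [0.5684, 0.0653, 0.0934]
eef_rot: [1.805, 1.57, -0.744]
force: [-0.2, -2.8, 2.3]
grip_width: 0.0136
```

Run:
```python
from h import *
plan(nut("a"),.094,34.3);c=br("pics/s7.png",230,360,190,310,5)
```

```text
t 9.05 pos [0.5684 0.0653 0.0934] toolx [ 0. -0. -1.] phi -56.1 q1,q6 deg [ 2.9 59. ] F [-0.2 -2.8  2.3] w 0.0136
shift tool axes (mm) [-0.6 -0.2 -0.1]
   turn about tool x (cw+): 179.6
   turn about tool x (cw+): -0.4
   turn about tool x (cw+): -0.4
   turn about tool x (cw+): 179.6
```

View pics/s7.png

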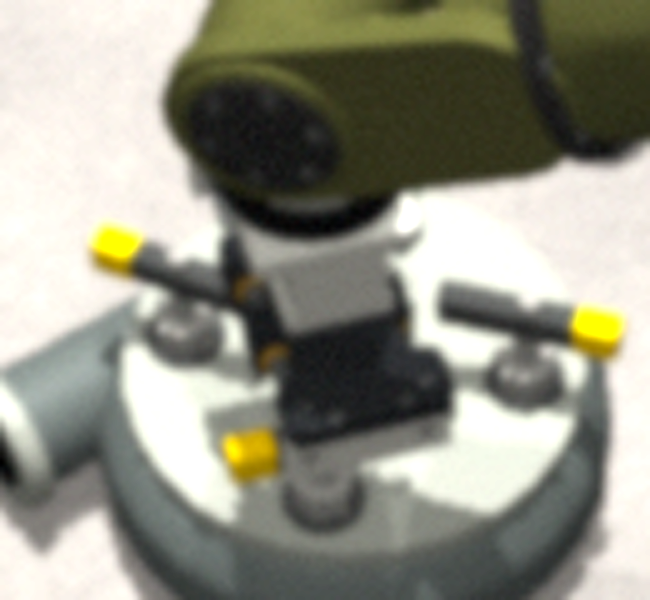

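Emit:
step_arm(motion=[[[0,0,0,0,0,0],[0,0,0,0,0,0],[0,0,0,0,0,0],[-0.035,0,0,0,0,0],[-0.035,0,0,0,0,0],[0,0.0482,0.0233,0,0,0],[0,0.0482,0.0233,0,0,0],[0,0.0482,0.0233,0,0,0],[0,0,0,-10.7,0,0],[0,0,0,-10.7,0,0],[0,0,0,-10.7,0,0],[0,0,0,-10.7,0,0]]], fingers=0.05)

```text
time_s: 10.6
ee_pos: [0.591, -0.0934, 0.1632]
eef_rot: [-2.161, 1.571, 2.326]
force: [0.7, 0.1, 0.5]
grip_width: 0.0502
```

Emit:
step_arm(motion=[[[0,0,0,-10.7,0,0],[0,0,0,0,0,0],[0,0,0,0,0,0]]])

```text
time_s: 10.98
ee_pos: [0.591, -0.0934, 0.1632]
eef_rot: [2.117, 1.571, 0.497]
force: [-0.2, 1.1, 0.8]
grip_width: 0.0501
```

Run:
```python
from h import *
plan(nut("c"),.0935,-92.6);c=br("pics/s8.png",230,360,190,310,5)
```

```text
t 10.97 pos [ 0.591  -0.0934  0.1632] toolx [ 0.  0. -1.] phi -2.8 q1,q6 deg [-12.5  -9.7] F [-0.2  1.1  0.8] w 0.0501
shift tool axes (mm) [69.7  0.1 -0. ]
   turn about tool x (cw+): -0.2
   turn about tool x (cw+): 179.8
   turn about tool x (cw+): 179.8
   turn about tool x (cw+): -0.2
```

View pics/s8.png

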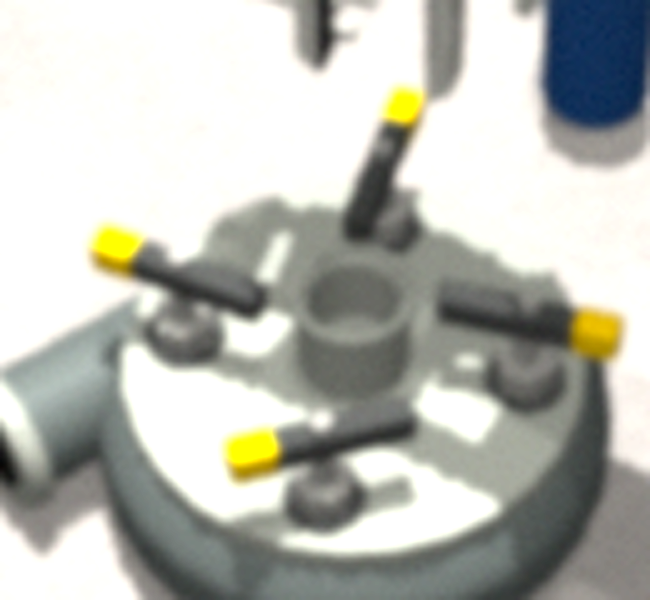

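Nut a's bar now points to about 34°. Yellow end is at crop (252,453). The fingers hang above c; descend, grip, and turn +52°.

Emit:
step_arm(motion=[[[0.035,0,0,0,0,0],[0.035,0,0,0,0,0],[0,0,0,0,0,0]]])

```text
time_s: 11.4
ee_pos: [0.5897, -0.0932, 0.0912]
eef_rot: [-1.739, 1.566, 2.927]
force: [0.2, 0.6, 0.6]
grip_width: 0.0497
```

Emit:
step_arm(motion=[[[0,0,0,0,0,0],[0,0,0,0,0,0],[0,0,0,0,0,0],[0,0,0,0,0,0],[0,0,0,0,0,0]]], fingers=0.0)

```text
time_s: 12.02
ee_pos: [0.5901, -0.0934, 0.0937]
eef_rot: [-1.576, 1.569, 3.091]
force: [-8.9, 0.8, 7.8]
grip_width: 0.0138
```

Emit:
step_arm(motion=[[[0,0,0,10.4,0,0],[0,0,0,10.4,0,0],[0,0,0,10.4,0,0],[0,0,0,10.4,0,0],[0,0,0,10.4,0,0],[0,0,0,0,0,0]]])

```text
time_s: 12.78
ee_pos: [0.5904, -0.0934, 0.0937]
eef_rot: [-0.71, 1.569, 3.046]
force: [-7.1, 0.2, 6.0]
grip_width: 0.0137
```

Emit:
step_arm(motion=[[[0,0,0,0,0,0],[0,0,0,0,0,0],[0,0,0,0,0,0],[-0.035,0,0,0,0,0],[-0.035,0,0,0,0,0],[0,0,0,0,0,0]]], fingers=0.05)

```text
time_s: 13.52
ee_pos: [0.5921, -0.0937, 0.166]
eef_rot: [2.312, 1.566, -0.212]
force: [-0.1, 0.3, -0.2]
grip_width: 0.0501
```

Run:
```python
from h import *
plan(nut("b"),.163,183.55);c=br("pics/s9.png",230,360,190,310,5)
print(blobs(c,(22,150,120),(35,255,255)))
```

```text
t 13.53 pos [ 0.5921 -0.0937  0.166 ] toolx [ 0.005 -0.001 -1.   ] phi -54.6 q1,q6 deg [-12.5  42.1] F [-0.1  0.3 -0.2] w 0.0501
shift tool axes (mm) [   2.5 -109.    35.3]
   turn about tool x (cw+): 31.9
   turn about tool x (cw+): -148.1
   turn about tool x (cw+): -148.1
   turn about tool x (cw+): 31.9
[(41, np.float64(319.41), np.float64(217.46)), (48, np.float64(252.79), np.float64(238.27)), (39, np.float64(349.41), np.float64(254.67)), (62, np.float64(279.98), np.float64(279.44)), (622, np.float64(101.16), np.float64(465.13))]
```

View pics/s9.png

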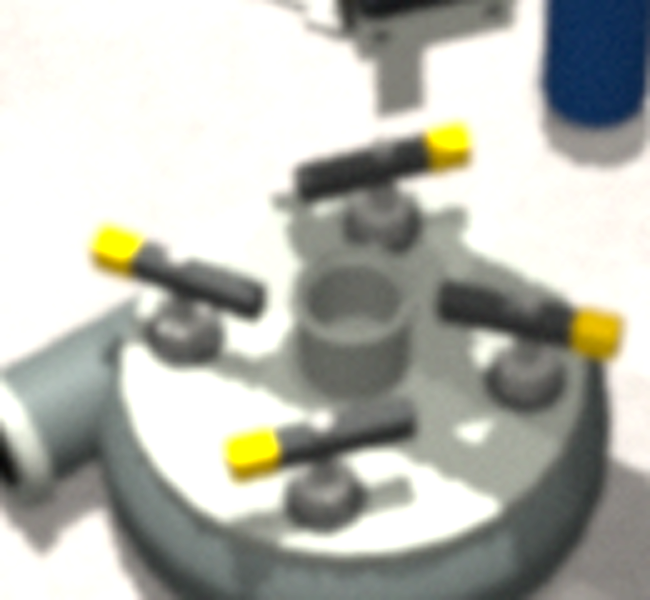

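Nuts a (yellow crop (252,453)) and c ((447,145)) are both about halfway. b and d are untouched. Next is b.

Emit:
step_arm(motion=[[[0,-0.054,0.0175,0,0,0],[0,-0.054,0.0175,0,0,0],[0,0,0,-10.6,0,0],[0,0,0,-10.6,0,0],[0,0,0,-10.6,0,0],[0,0,0,-10.6,0,0],[0,0,0,-10.6,0,0],[0,0,0,-10.6,0,0],[0,0,0,-10.6,0,0],[0,0,0,-10.6,0,0],[0,0,0,-10.6,0,0],[0,0,0,-10.6,0,0]]])

```text
time_s: 15.08
ee_pos: [0.4993, -0.0257, 0.1619]
eef_rot: [-2.587, 1.569, 3.028]
force: [-0.5, 1.4, -1.1]
grip_width: 0.0498
```

Emit:
step_arm(motion=[[[0,0,0,-10.6,0,0],[0,0,0,-10.6,0,0],[0,0,0,-10.6,0,0],[0,0,0,-10.6,0,0],[0,0,0,0,0,0],[0,0,0,0,0,0]]])

```text
time_s: 15.82
ee_pos: [0.4996, -0.0257, 0.1627]
eef_rot: [2.916, 1.57, 2.978]
force: [-0.8, 0.1, 0.7]
grip_width: 0.0501
```

Run:
```python
from h import *
plan(nut("b"),.0935,183.55)
```

```text
t 15.82 pos [ 0.4996 -0.0257  0.1627] toolx [-0.001  0.    -1.   ] phi 93.6 q1,q6 deg [  -7.1 -100.7] F [-0.8  0.1  0.7] w 0.0501
shift tool axes (mm) [69.2  0.3  0.7]
   turn about tool x (cw+): -180.0
   turn about tool x (cw+): 0.0
   turn about tool x (cw+): 0.0
   turn about tool x (cw+): -180.0
```

Emit:
step_arm(motion=[[[0.0345,0,0,0,0,0],[0.0345,0,0.0007,0,0,0],[0,0,0,0,0,0]]])

```text
time_s: 16.2
ee_pos: [0.4992, -0.0255, 0.0924]
eef_rot: [2.957, 1.566, 3.021]
force: [-0.3, -0.4, 0.6]
grip_width: 0.0499
```

Emit:
step_arm(motion=[[[0,0,0,0,0,0],[0,0,0,0,0,0],[0,0,0,0,0,0],[0,0,0,0,0,0],[0,0,0,0,0,0]]], fingers=0.0)

```text
time_s: 16.82
ee_pos: [0.5007, -0.0256, 0.0946]
eef_rot: [0.02, 1.57, 0.087]
force: [-1.3, -0.0, 4.6]
grip_width: 0.0135
```

Emit:
step_arm(motion=[[[0,0,0,10,0,0],[0,0,0,10,0,0],[0,0,0,10,0,0],[0,0,0,10,0,0],[0,0,0,10,0,0],[0,0,0,8,0,0],[0,0,0,0,0,0]]])

```text
time_s: 17.7
ee_pos: [0.5003, -0.0265, 0.0946]
eef_rot: [-0.992, 1.569, -1.94]
force: [-4.7, -7.1, 6.1]
grip_width: 0.014
```

Emit:
step_arm(motion=[[[0,0,0,0,0,0],[0,0,0,0,0,0],[0,0,0,0,0,0],[-0.035,0,0,0,0,0],[-0.035,0,0,0,0,0],[0,0,0,0,0,0],[0,0,0,0,0,0]]], fingers=0.05)

```text
time_s: 18.58
ee_pos: [0.5002, -0.0255, 0.1635]
eef_rot: [-2.356, 1.57, 2.981]
force: [0.5, -0.0, -0.5]
grip_width: 0.0501
```

Run:
```python
from h import *
plan(nut("d"),.163,-6.6);c=br("pics/s10.png",230,360,190,310,5)
print(blobs(c,(22,150,120),(35,255,255)))
```

```text
t 18.57 pos [ 0.5002 -0.0255  0.1635] toolx [-0.001  0.    -1.   ] phi 35.8 q1,q6 deg [ -7.1 -42.9] F [ 0.5 -0.  -0.5] w 0.0501
shift tool axes (mm) [  0.3 142.4  74.4]
   turn about tool x (cw+): -47.6
   turn about tool x (cw+): 132.4
   turn about tool x (cw+): 132.4
   turn about tool x (cw+): -47.6
[(47, np.float64(252.83), np.float64(238.21)), (23, np.float64(340.74), np.float64(262.91)), (55, np.float64(279.65), np.float64(279.05)), (546, np.float64(101.03), np.float64(465.18))]
```

View pics/s10.png

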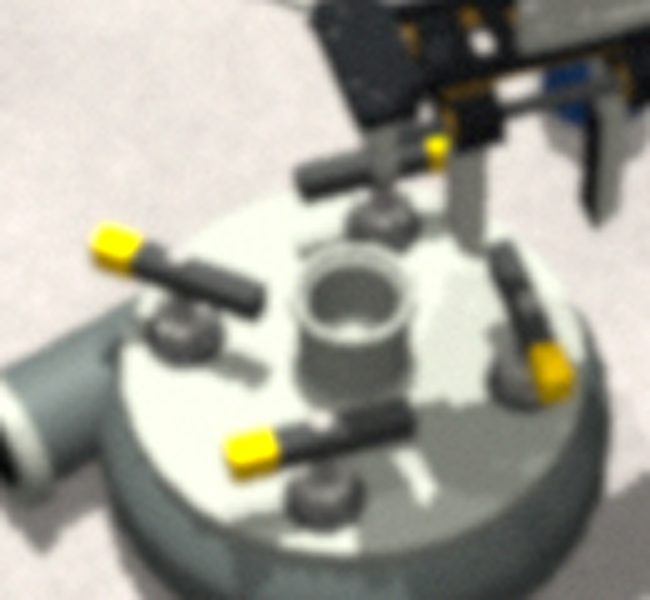

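Emit:
step_arm(motion=[[[0,0.0475,0.0248,0,0,0],[0,0.0475,0.0248,0,0,0],[0,0.0475,0.0248,0,0,0],[0,0,0,-9.5,0,0],[0,0,0,-9.5,0,0],[0,0,0,-9.5,0,0],[0,0,0,-9.5,0,0],[0,0,0,-9.5,0,0],[0,0,0,0,0,0],[0,0,0,0,0,0]]])

```text
time_s: 19.88
ee_pos: [0.6595, -0.0026, 0.1636]
eef_rot: [-3.076, 1.57, 3.087]
force: [0.1, -0.7, 0.3]
grip_width: 0.0499
```

Run:
```python
from h import *
plan(nut("d"),.0935,-6.6)
```

```text
t 19.88 pos [ 0.6595 -0.0026  0.1636] toolx [-0.001  0.    -1.   ] phi 83.1 q1,q6 deg [ -3.4 -86.5] F [ 0.1 -0.7  0.3] w 0.0499
shift tool axes (mm) [70.1  0.1 -0.2]
   turn about tool x (cw+): -0.3
   turn about tool x (cw+): 179.7
   turn about tool x (cw+): 179.7
   turn about tool x (cw+): -0.3
```

Emit:
step_arm(motion=[[[0.035,0,0,0,0,0],[0.035,0,0,0,0,0],[0,0,0,0,0,0]]])

```text
time_s: 20.25
ee_pos: [0.6582, -0.0025, 0.0916]
eef_rot: [-3.084, 1.566, 3.081]
force: [-0.3, -0.6, -0.2]
grip_width: 0.0496
```

Emit:
step_arm(motion=[[[0,0,0,0,0,0],[0,0,0,0,0,0],[0,0,0,0,0,0],[0,0,0,0,0,0],[0,0,0,0,0,0]]], fingers=0.0)

```text
time_s: 20.88
ee_pos: [0.6598, -0.0033, 0.0948]
eef_rot: [-0.887, 1.57, -1.004]
force: [-0.9, -5.0, 4.1]
grip_width: 0.0137
```

Emit:
step_arm(motion=[[[0,0,0,10,0,0],[0,0,0,10,0,0],[0,0,0,10,0,0],[0,0,0,10,0,0],[0,0,0,8,0,0],[0,0,0,0,0,0]]])

```text
time_s: 21.62
ee_pos: [0.659, -0.0045, 0.0947]
eef_rot: [-1.13, 1.568, -2.087]
force: [-7.5, -10.8, 5.9]
grip_width: 0.0134
```

Emit:
step_arm(motion=[[[0,0,0,0,0,0],[0,0,0,0,0,0],[0,0,0,0,0,0],[-0.035,0,0,0,0,0],[-0.035,0,0,0,0,0],[0,0,0,0,0,0],[0,0,0,0,0,0]]], fingers=0.05)

```text
time_s: 22.5
ee_pos: [0.6593, -0.0024, 0.1633]
eef_rot: [-2.329, 1.57, 3.0]
force: [0.3, 0.4, -0.5]
grip_width: 0.0501
```

Run:
```python
from h import *
plan(nut("a"),.163,34.3);c=br("pics/s11.png",230,360,190,310,5)
br("pics/t11.png",215,350,160,300,4.2,1.5,"top")
print(blobs(c,(22,150,120),(35,255,255)))
```

```text
t 22.5 pos [ 0.6593 -0.0024  0.1633] toolx [-0.001  0.    -1.   ] phi 35.3 q1,q6 deg [ -3.4 -38.7] F [ 0.3  0.4 -0.5] w 0.0501
shift tool axes (mm) [   0.4  -34.9 -108.1]
   turn about tool x (cw+): -89.0
   turn about tool x (cw+): 91.0
   turn about tool x (cw+): 91.0
   turn about tool x (cw+): -89.0
[(46, np.float64(319.11), np.float64(217.67)), (43, np.float64(261.63), np.float64(232.3)), (48, np.float64(339.75), np.float64(262.02)), (64, np.float64(279.95), np.float64(278.8)), (643, np.float64(101.31), np.float64(465.17))]
```

View pics/s11.png

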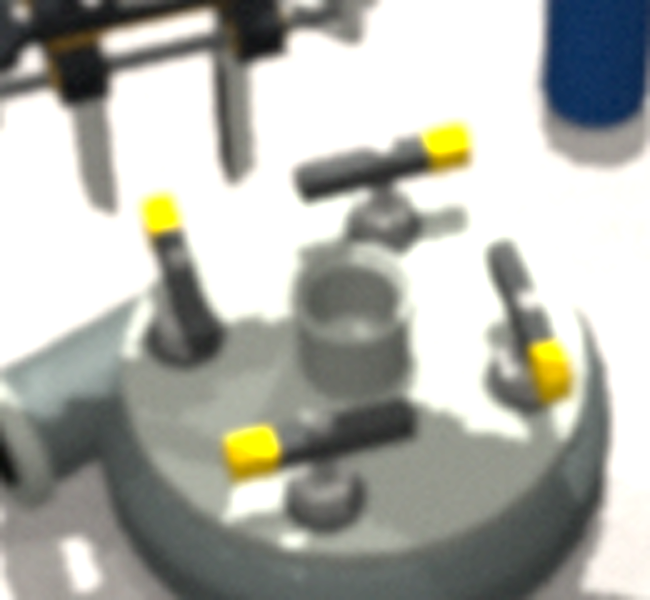

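```bash
cat >> h.py <<'E'
def nuts(c):
    for b in blobs(c,(22,150,120),(35,255,255)):
        p=onz(c,b[1],b[2],.140)[:2]
        for k in"abcd":
            v=p-nut(k)
            if .02<np.linalg.norm(v)<.045: 
                an=np.degrees(np.arctan2(v[1],v[0]));print(k,"bar ang",round(an,1),"turn deg",round((OUT[k]-an+40)%360-40,1),"len",round(np.linalg.norm(v),4))
E
python3 - <<'E'
from h import *
nuts(camera("side"));nuts(camera("top"))
E
```

```text
c bar ang -146.5 turn deg 64.7 len 0.0326
d bar ang -55.8 turn deg 63.9 len 0.0321
b bar ang 124.9 turn deg 63.3 len 0.0303
a bar ang 32.4 turn deg 65.8 len 0.0307
c bar ang -145.1 turn deg 63.2 len 0.0326
```

First pass is done, with all four nuts at about 64° (1.12 rad). Second pass starts with a.

Emit:
step_arm(motion=[[[0,-0.0175,-0.054,0,0,0],[0,-0.0175,-0.054,0,0,0],[0,0,0,10.2,0,0],[0,0,0,10.2,0,0],[0,0,0,10.2,0,0],[0,0,0,10.2,0,0],[0,0,0,10.2,0,0],[0,0,0,10.2,0,0],[0,0,0,10.2,0,0],[0,0,0,10.2,0,0],[0,0,0,10.2,0,0],[0,0,0,0,0,0]]])

```text
time_s: 24.2
ee_pos: [0.5685, 0.0653, 0.1638]
eef_rot: [-0.544, 1.57, -3.099]
force: [-0.5, -0.4, -0.4]
grip_width: 0.0501
```

Run:
```python
from h import *
plan(nut("a"),.0935,33.6)
```

```text
t 24.2 pos [0.5685 0.0653 0.1638] toolx [-0.001 -0.    -1.   ] phi -56.4 q1,q6 deg [ 2.9 59.3] F [-0.5 -0.4 -0.4] w 0.0501
shift tool axes (mm) [70.3 -0.3 -0.1]
   turn about tool x (cw+): 180.0
   turn about tool x (cw+): -0.0
   turn about tool x (cw+): -0.0
   turn about tool x (cw+): 180.0
```

Emit:
step_arm(motion=[[[0.035,0,0,0,0,0],[0.035,0,0,0,0,0],[0,0,0,0,0,0]]])

```text
time_s: 24.58
ee_pos: [0.5672, 0.0652, 0.0921]
eef_rot: [-0.542, 1.566, -3.096]
force: [-0.0, -0.6, 1.0]
grip_width: 0.0502
```

Emit:
step_arm(motion=[[[0,0,0,0,0,0],[0,0,0,0,0,0],[0,0,0,0,0,0],[0,0,0,0,0,0],[0,0,0,0,0,0]]], fingers=0.0)

```text
time_s: 25.2
ee_pos: [0.5687, 0.0655, 0.0947]
eef_rot: [-3.064, 1.57, 0.663]
force: [-2.4, 0.8, 4.0]
grip_width: 0.0137
```

Emit:
step_arm(motion=[[[0,0,0,10,0,0],[0,0,0,10,0,0],[0,0,0,10,0,0],[0,0,0,10,0,0],[0,0,0,9,0,0],[0,0,0,6,0,0],[0,0,0,0,0,0],[0,0,0,0,0,0]]])

```text
time_s: 26.2
ee_pos: [0.5688, 0.0643, 0.0947]
eef_rot: [2.261, 1.569, -1.256]
force: [-2.3, -6.0, 4.3]
grip_width: 0.0138
```

Run:
```python
from h import *
plan(nut("a"),.0935,-21);print(get_obs()["moment"]);nuts(camera("side"))
```

```text
t 26.2 pos [0.5688 0.0643 0.0947] toolx [ 0.    -0.001 -1.   ] phi -111.5 q1,q6 deg [  2.8 114.4] F [-2.3 -6.   4.3] w 0.0138
shift tool axes (mm) [ 1.2 -1.   0.9]
   turn about tool x (cw+): 179.5
   turn about tool x (cw+): -0.5
   turn about tool x (cw+): -0.5
   turn about tool x (cw+): 179.5
[-1.08209945  0.36693877 -0.12065554]
d bar ang -56.3 turn deg 64.4 len 0.0323
b bar ang 124.0 turn deg 64.1 len 0.0312
```

Emit:
step_arm(motion=[[[0,0,0,0,0,0],[0,0,0,0,0,0],[0,0,0,0,0,0],[-0.035,0,0,0,0,0],[-0.035,0,0,0,0,0],[0,0.0466,-0.0264,0,0,0],[0,0.0466,-0.0264,0,0,0],[0,0.0466,-0.0264,0,0,0],[0,0,0,-9.4,0,0],[0,0,0,-9.4,0,0],[0,0,0,-9.4,0,0],[0,0,0,-9.4,0,0]]], fingers=0.05)

```text
time_s: 27.75
ee_pos: [0.5911, -0.0937, 0.1641]
eef_rot: [-0.693, 1.571, 2.735]
force: [-1.4, 0.6, 0.5]
grip_width: 0.05
```

Emit:
step_arm(motion=[[[0,0,0,-9.4,0,0],[0,0,0,-9.4,0,0],[0,0,0,0,0,0]]])

```text
time_s: 28.12
ee_pos: [0.5911, -0.0937, 0.1641]
eef_rot: [-0.974, 1.571, 2.776]
force: [-0.3, 0.6, -0.9]
grip_width: 0.0498
```

Run:
```python
from h import *
plan(nut("c"),.0935,-145.6);nuts(camera("side"))
```

```text
t 28.12 pos [ 0.5911 -0.0937  0.1641] toolx [-0.  0. -1.] phi -55.1 q1,q6 deg [-12.5  42.6] F [-0.3  0.6 -0.9] w 0.0498
shift tool axes (mm) [70.6 -0.3 -0.2]
   turn about tool x (cw+): 0.5
   turn about tool x (cw+): -179.5
   turn about tool x (cw+): -179.5
   turn about tool x (cw+): 0.5
c bar ang -145.3 turn deg 63.5 len 0.0336
d bar ang -55.8 turn deg 63.9 len 0.0321
b bar ang 124.0 turn deg 64.1 len 0.0328
a bar ang -23.1 turn deg 121.2 len 0.0326
```

Nut a is at its stop, measured at about 120°. Now c.

Emit:
step_arm(motion=[[[0.035,0,0,0,0,0],[0.035,0,0,0,0,0],[0,0,0,0,0,0]]])

```text
time_s: 28.55
ee_pos: [0.5898, -0.0935, 0.0921]
eef_rot: [-0.829, 1.566, 2.919]
force: [-0.3, -1.3, 0.6]
grip_width: 0.0502
```

Emit:
step_arm(motion=[[[0,0,0,0,0,0],[0,0,0,0,0,0],[0,0,0,0,0,0],[0,0,0,0,0,0],[0,0,0,0,0,0]]], fingers=0.0)

```text
time_s: 29.18
ee_pos: [0.5909, -0.0931, 0.0948]
eef_rot: [-1.624, 1.57, 2.127]
force: [-3.8, 4.3, 5.5]
grip_width: 0.0134
```

Emit:
step_arm(motion=[[[0,0,0,10,0,0],[0,0,0,10,0,0],[0,0,0,10,0,0],[0,0,0,10,0,0],[0,0,0,10,0,0],[0,0,0,6,0,0],[0,0,0,0,0,0],[0,0,0,0,0,0]]])

```text
time_s: 30.18
ee_pos: [0.591, -0.094, 0.0947]
eef_rot: [1.246, 1.571, -2.261]
force: [-4.7, -1.1, 6.0]
grip_width: 0.0137
```

Run:
```python
from h import *
plan(nut("c"),.0935,-201);print(get_obs()["moment"])
```

```text
t 30.18 pos [ 0.591  -0.094   0.0947] toolx [-0. -0. -1.] phi -110.9 q1,q6 deg [-12.5  98.4] F [-4.7 -1.1  6. ] w 0.0137
shift tool axes (mm) [ 1.2 -0.6  0.1]
   turn about tool x (cw+): 0.1
   turn about tool x (cw+): -179.9
   turn about tool x (cw+): -179.9
   turn about tool x (cw+): 0.1
[-0.07892432  0.92317954 -0.08323389]
```

Emit:
step_arm(motion=[[[0,0,0,0,0,0],[0,0,0,0,0,0],[0,0,0,0,0,0],[-0.035,0,0,0,0,0],[-0.035,0,0,0,0,0],[0,-0.0156,0.0546,0,0,0],[0,-0.0156,0.0546,0,0,0],[0,0,0,-10.4,0,0],[0,0,0,-10.4,0,0],[0,0,0,-10.4,0,0],[0,0,0,-10.4,0,0],[0,0,0,-10.4,0,0]]], fingers=0.05)

```text
time_s: 31.68
ee_pos: [0.5005, -0.0254, 0.1643]
eef_rot: [2.706, 1.571, 0.11]
force: [-0.7, -0.3, 0.5]
grip_width: 0.0501
```

Emit:
step_arm(motion=[[[0,0,0,-10.4,0,0],[0,0,0,-10.4,0,0],[0,0,0,-10.4,0,0],[0,0,0,-10.4,0,0],[0,0,0,-10.4,0,0],[0,0,0,-10.4,0,0],[0,0,0,-10.4,0,0],[0,0,0,-10.4,0,0],[0,0,0,-10.4,0,0],[0,0,0,0,0,0],[0,0,0,0,0,0]]])

```text
time_s: 33.05
ee_pos: [0.5005, -0.0254, 0.1642]
eef_rot: [1.303, 1.571, 0.33]
force: [-0.4, -0.3, -0.7]
grip_width: 0.0499
```

Run:
```python
from h import *
plan(nut("b"),.0935,124.5);nuts(camera("side"));nuts(camera("top"))
```

```text
t 33.05 pos [ 0.5005 -0.0254  0.1642] toolx [ 0.  0. -1.] phi 34.3 q1,q6 deg [ -7.1 -41.4] F [-0.4 -0.3 -0.7] w 0.0499
shift tool axes (mm) [70.7 -0.2 -0.3]
   turn about tool x (cw+): 179.8
   turn about tool x (cw+): -0.2
   turn about tool x (cw+): -0.2
   turn about tool x (cw+): 179.8
c bar ang 157.9 turn deg 120.2 len 0.0296
d bar ang -56.3 turn deg 64.4 len 0.0326
b bar ang 127.8 turn deg 60.3 len 0.0331
a bar ang -22.3 turn deg 120.4 len 0.0325
d bar ang -56.5 turn deg 64.7 len 0.0325
```

Emit:
step_arm(motion=[[[0.035,0,0,0,0,0],[0.035,0,0,0,0,0],[0,0,0,0,0,0]]])

```text
time_s: 33.52
ee_pos: [0.4993, -0.0253, 0.0926]
eef_rot: [-2.299, 1.567, 3.014]
force: [0.9, 0.1, -0.4]
grip_width: 0.0501
```

Emit:
step_arm(motion=[[[0,0,0,0,0,0],[0,0,0,0,0,0],[0,0,0,0,0,0],[0,0,0,0,0,0],[0,0,0,0,0,0]]], fingers=0.0)

```text
time_s: 34.15
ee_pos: [0.4999, -0.026, 0.0947]
eef_rot: [-1.5, 1.569, -2.468]
force: [-7.4, -3.7, 7.7]
grip_width: 0.0137
```

Emit:
step_arm(motion=[[[0,0,0,10,0,0],[0,0,0,10,0,0],[0,0,0,10,0,0],[0,0,0,10,0,0],[0,0,0,10,0,0],[0,0,0,5,0,0],[0,0,0,0,0,0],[0,0,0,0,0,0]]])

```text
time_s: 35.15
ee_pos: [0.4995, -0.026, 0.0947]
eef_rot: [-0.805, 1.568, -2.733]
force: [-10.2, -4.0, 9.7]
grip_width: 0.0136
```

Run:
```python
from h import *
plan(nut("b"),.0935,69);print(get_obs()["moment"])
```

```text
t 35.15 pos [ 0.4995 -0.026   0.0947] toolx [-0.002 -0.001 -1.   ] phi -20.5 q1,q6 deg [-7.1 13.4] F [-10.2  -4.    9.7] w 0.0136
shift tool axes (mm) [ 1.2  0.4 -0.9]
   turn about tool x (cw+): -179.5
   turn about tool x (cw+): 0.5
   turn about tool x (cw+): 0.5
   turn about tool x (cw+): -179.5
[-0.85641216  1.89096146 -0.07904495]
```

Emit:
step_arm(motion=[[[0,0,0,0,0,0],[0,0,0,0,0,0],[0,0,0,0,0,0],[-0.035,0,0,0,0,0],[-0.035,0,0,0,0,0],[0,0.047,-0.0257,0,0,0],[0,0.047,-0.0257,0,0,0],[0,0.047,-0.0257,0,0,0],[0,0,0,-9.1,0,0],[0,0,0,-9.1,0,0],[0,0,0,-9.1,0,0],[0,0,0,-9.1,0,0]]], fingers=0.05)

```text
time_s: 36.65
ee_pos: [0.6596, -0.0024, 0.164]
eef_rot: [-2.151, 1.57, 2.845]
force: [-0.1, 0.5, -0.5]
grip_width: 0.0498
```

Emit:
step_arm(motion=[[[0,0,0,-9.1,0,0],[0,0,0,-9.1,0,0],[0,0,0,0,0,0],[0,0,0,0,0,0]]])

```text
time_s: 37.15
ee_pos: [0.6596, -0.0025, 0.1642]
eef_rot: [-2.714, 1.571, 2.59]
force: [0.4, 0.0, 0.5]
grip_width: 0.0497
```

Run:
```python
from h import *
plan(nut("d"),.0935,-56);nuts(camera("side"))
```

```text
t 37.15 pos [ 0.6596 -0.0025  0.1642] toolx [-0.  0. -1.] phi 33.9 q1,q6 deg [ -3.4 -37.3] F [0.4 0.  0.5] w 0.0497
shift tool axes (mm) [70.7 -0.3 -0.2]
   turn about tool x (cw+): -0.1
   turn about tool x (cw+): 179.9
   turn about tool x (cw+): 179.9
   turn about tool x (cw+): -0.1
c bar ang 157.4 turn deg 120.8 len 0.0328
d bar ang -55.8 turn deg 63.9 len 0.0321
b bar ang 68.4 turn deg 119.7 len 0.0308
a bar ang -22.7 turn deg 120.8 len 0.0327
```

a, b and c are home (~120°). Now d.

Emit:
step_arm(motion=[[[0.035,0,0,0,0,0],[0.035,0,0,0,0,0],[0,0,0,0,0,0]]])

```text
time_s: 37.58
ee_pos: [0.6582, -0.0025, 0.0919]
eef_rot: [-2.223, 1.566, 3.083]
force: [0.1, -0.2, 0.1]
grip_width: 0.0499
```

Emit:
step_arm(motion=[[[0,0,0,0,0,0],[0,0,0,0,0,0],[0,0,0,0,0,0],[0,0,0,0,0,0],[0,0,0,0,0,0]]], fingers=0.0)

```text
time_s: 38.2
ee_pos: [0.6583, -0.0036, 0.0948]
eef_rot: [-1.697, 1.568, -2.673]
force: [-11.4, -6.4, 7.6]
grip_width: 0.0137
```

Emit:
step_arm(motion=[[[0,0,0,10,0,0],[0,0,0,10,0,0],[0,0,0,10,0,0],[0,0,0,10,0,0],[0,0,0,10,0,0],[0,0,0,5.5,0,0],[0,0,0,0,0,0],[0,0,0,0,0,0]]])

```text
time_s: 39.2
ee_pos: [0.6579, -0.0035, 0.0948]
eef_rot: [-0.886, 1.567, -2.83]
force: [-15.5, -6.2, 9.3]
grip_width: 0.0139
```

Emit:
step_arm(motion=[[[0,0,0,0,0,0],[0,0,0,0,0,0],[0,0,0,0,0,0],[-0.04,0,0,0,0,0],[-0.04,0,0,0,0,0],[-0.04,0,0,0,0,0],[0,0,0,0,0,0]]], fingers=0.05)

```text
time_s: 40.08
ee_pos: [0.6607, -0.0025, 0.2178]
eef_rot: [1.897, 1.565, -0.047]
force: [-0.8, -0.3, -0.7]
grip_width: 0.0499
```

Run:
```python
from h import *
plan([.36,-.285],.21,0);nuts(camera("side"))
```

```text
t 40.08 pos [ 0.6607 -0.0025  0.2178] toolx [ 0.006 -0.    -1.   ] phi -21.4 q1,q6 deg [-3.4 18. ] F [-0.8 -0.3 -0.7] w 0.0499
shift tool axes (mm) [   6.1 -177.1  372.7]
   turn about tool x (cw+): -111.4
   turn about tool x (cw+): 68.6
   turn about tool x (cw+): 68.6
   turn about tool x (cw+): -111.4
c bar ang 157.3 turn deg 120.8 len 0.0325
d bar ang -112.7 turn deg 120.8 len 0.0328
b bar ang 69.5 turn deg 118.6 len 0.0306
a bar ang -22.3 turn deg 120.4 len 0.0337
```

All four nuts read 118.6–120.8° by camera, so they're tight. Next is the switch.
- **Purple box, top px (497,243):** wrong colour.
- **Large teal box, (463,318):** right colour, but the bigger of the two.
- **Small teal box, (388,300):** measures about 95×77 mm with its toggle ball at (0.387,-0.279,0.089). It's the smaller teal one and has the can just past its green-dot end, so this is the one, confirmed in crop t2.

I'll move behind the ball with the fingers closed.

Emit:
step_arm(motion=[[[0,-0.0282,0.0528,0,0,0],[0,-0.0282,0.0528,0,0,0],[0,-0.0282,0.0528,0,0,0],[0,-0.0282,0.0528,0,0,0],[0,-0.0282,0.0528,0,0,0],[0,-0.0282,0.0528,0,0,0],[0,-0.0282,0.0528,0,0,0],[0,0,0,10.6,0,0],[0,0,0,10.6,0,0],[0,0,0,10.6,0,0],[0,0,0,10.6,0,0],[0,0,0,10.6,0,0]]], fingers=0.0)

```text
time_s: 41.62
ee_pos: [0.3406, -0.2743, 0.213]
eef_rot: [-1.032, 1.569, 2.376]
force: [1.1, -0.4, -0.8]
grip_width: 0.0008
```

Emit:
step_arm(motion=[[[0,0,0,10.6,0,0],[0,0,0,10.6,0,0],[0,0,0,0,0,0],[0,0,0,0,0,0]]])

```text
time_s: 42.12
ee_pos: [0.3408, -0.2745, 0.2137]
eef_rot: [-0.669, 1.57, 2.38]
force: [0.3, 0.1, -0.5]
grip_width: 0.0003
```

Run:
```python
from h import *
plan([.341,-.2744],.046,-5.4);c=br("pics/s12.png",340,470,130,250,5,1.5);nuts(c)
for z in(.214,.239):print([(a-o)*5 for a,o in zip(proj(c,np.array([.341,-.2744,z])),(340,130))])
```

```text
t 42.12 pos [ 0.3408 -0.2745  0.2137] toolx [-0.001  0.001 -1.   ] phi -95.3 q1,q6 deg [-43.6  51.7] F [ 0.3  0.1 -0.5] w 0.0003
shift tool axes (mm) [167.7  -0.   -0.3]
   turn about tool x (cw+): -179.9
   turn about tool x (cw+): 0.1
   turn about tool x (cw+): 0.1
   turn about tool x (cw+): -179.9
c bar ang 159.2 turn deg 118.9 len 0.0321
d bar ang -111.7 turn deg 119.9 len 0.0337
b bar ang 69.7 turn deg 118.4 len 0.0309
a bar ang -22.3 turn deg 120.4 len 0.0325
[np.float64(451.0047173989315), np.float64(192.61050344091785)]
[np.float64(459.088361992643), np.float64(153.92808778808217)]
```

View pics/s12.png

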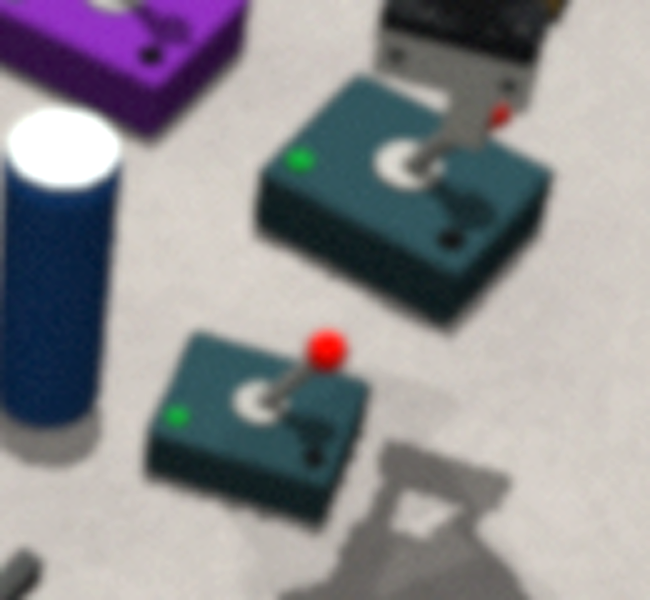

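The fingertip is at crop (465,148), matching reported z + 26 mm. The target box and ball (325,350) are clear in front. Descend to tip height ~0.073.

Emit:
step_arm(motion=[[[0.042,0,0,0,0,0],[0.042,0,0,0,0,0],[0.042,0,0,0,0,0],[0.041,0,0,0,0,0],[0,0,0,0,0,0],[0,0,0,0,0,0]]])

```text
time_s: 42.92
ee_pos: [0.3415, -0.2752, 0.0487]
eef_rot: [2.489, 1.569, -0.749]
force: [0.4, 0.8, 0.1]
grip_width: 0.0006
```

Run:
```python
from h import *
o,M,phi=st();print(o["ee_pos"],phi,o["force"],np.round(M,3).tolist())
c=br("pics/s13.png",340,470,130,250,5,1.5)
```

```text
[ 0.34154092 -0.27521909  0.04865615] -95.53184822669654 [0.37457275 0.82074122 0.12607938] [[0.001, -0.096, -0.995], [-0.001, -0.995, 0.096], [-1.0, 0.001, -0.001]]
```

View pics/s13.png

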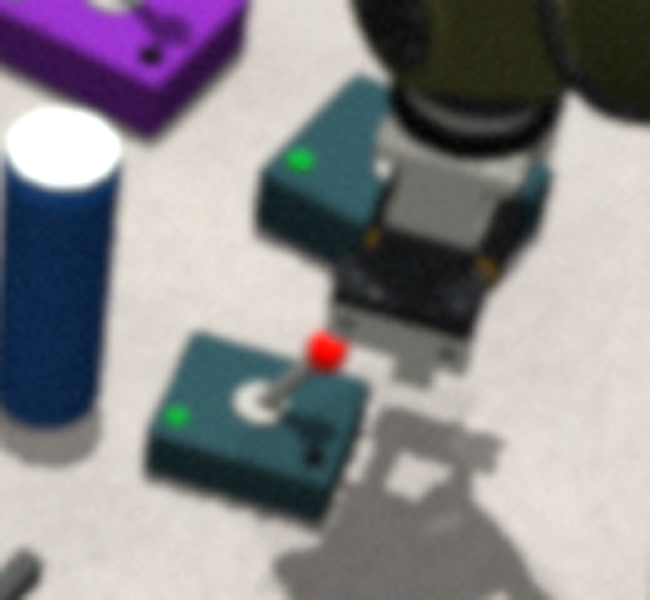

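Emit:
step_arm(motion=[[[0,0,-0.012,0,0,0],[0,0,-0.012,0,0,0],[0,0,-0.012,0,0,0],[0,0,-0.012,0,0,0],[0,0,-0.012,0,0,0],[0,0,-0.01,0,0,0],[0,0,0,0,0,0],[0,0,0,0,0,0]]])

```text
time_s: 43.98
ee_pos: [0.4104, -0.2814, 0.0471]
eef_rot: [-0.555, 1.57, 2.489]
force: [-0.1, -0.3, 1.0]
grip_width: 0.0002
```

Run:
```python
from h import *
o,M,phi=st();print(o["ee_pos"],phi,o["force"])
c=br("pics/s14.png",340,470,130,250,5,1.5)
```

```text
[ 0.41041829 -0.28141415  0.04714417] -95.58792847919348 [-0.07321006 -0.29024777  0.96482741]
```

View pics/s14.png

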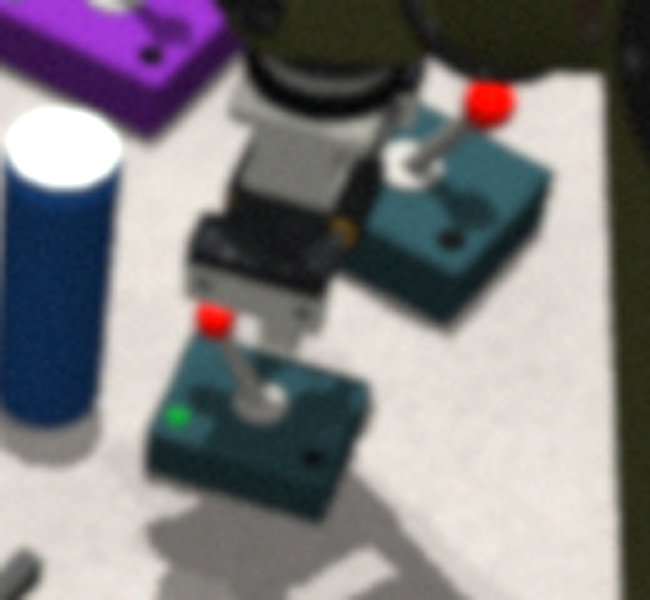

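The toggle has dropped over to the green-dot side, with the ball at crop (215,320). I'll back off along the box's −x, then raise straight up to stay clear of the ball and can.

Emit:
step_arm(motion=[[[0,0,0.03,0,0,0],[0,0,0.03,0,0,0],[-0.05,0,0,0,0,0],[-0.05,0,0,0,0,0],[-0.05,0,0,0,0,0],[-0.03,0,0,0,0,0],[0,0,0,0,0,0],[0,0,0,0,0,0]]])

```text
time_s: 45.02
ee_pos: [0.3505, -0.2754, 0.2263]
eef_rot: [-0.652, 1.57, 2.392]
force: [-0.9, -0.2, -0.3]
grip_width: 0.0004
```

Run:
```python
from h import *
o,M,phi=st();print(o["time_s"],o["ee_pos"],o["force"])
c=br("pics/s15.png",0,640,0,480,1.2,1.3);nuts(c);t=camera("top");nuts(t)
cv2.imwrite("pics/t15.png",cv2.cvtColor(t["pixels"],cv2.COLOR_RGB2BGR))
print(blobs(c,(0,170,120),(6,255,255)),blobs(t,(0,170,120),(6,255,255)))
e=np.array([.9956,-.094]);g=np.array([*(np.array([.416,-.2815])+.03*e),.087]);print("exp ball side",proj(c,g),"top",proj(t,g))
```

```text
45.025 [ 0.35047748 -0.27539817  0.22626318] [-0.88977731 -0.20346455 -0.31726884]
c bar ang 159.2 turn deg 118.9 len 0.0321
d bar ang -112.1 turn deg 120.2 len 0.0336
b bar ang 70.0 turn deg 118.2 len 0.031
a bar ang -22.3 turn deg 120.4 len 0.0325
d bar ang -112.3 turn deg 120.4 len 0.0328
a bar ang -23.1 turn deg 121.2 len 0.032
c bar ang 159.1 turn deg 119.1 len 0.0322
b bar ang 70.6 turn deg 117.5 len 0.032
[(39, np.float64(375.41), np.float64(113.72)), (43, np.float64(437.93), np.float64(149.26)), (30, np.float64(382.5), np.float64(192.5)), (2166, np.float64(326.08), np.float64(415.37))] [(55, np.float64(505.65), np.float64(254.07)), (1652, np.float64(153.79), np.float64(295.15)), (42, np.float64(394.19), np.float64(288.07)), (1434, np.float64(20.91), np.float64(316.45)), (106, np.float64(3.24), np.float64(320.02)), (31, np.float64(472.03), np.float64(335.03))]
exp ball side (np.float64(382.7625621056752), np.float64(193.0168946902585)) top (np.float64(393.8627699119636), np.float64(288.18257416095895))
```

View pics/s15.png

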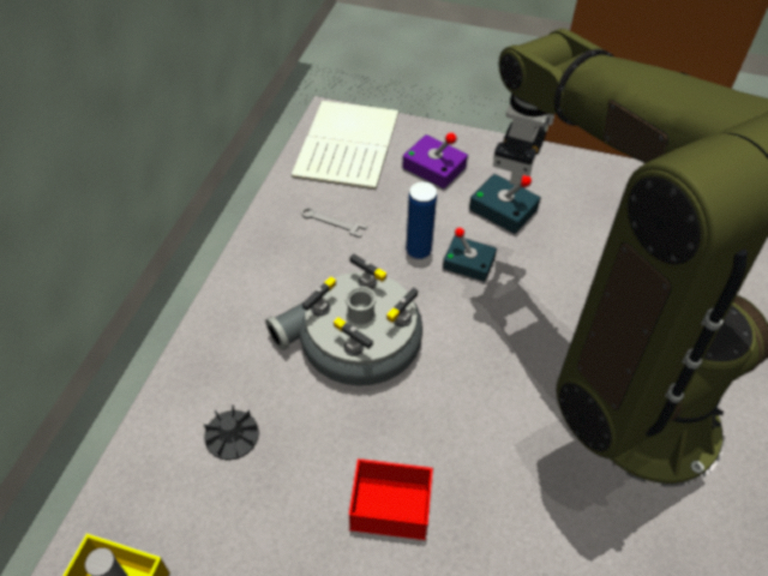

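View pics/t15.png

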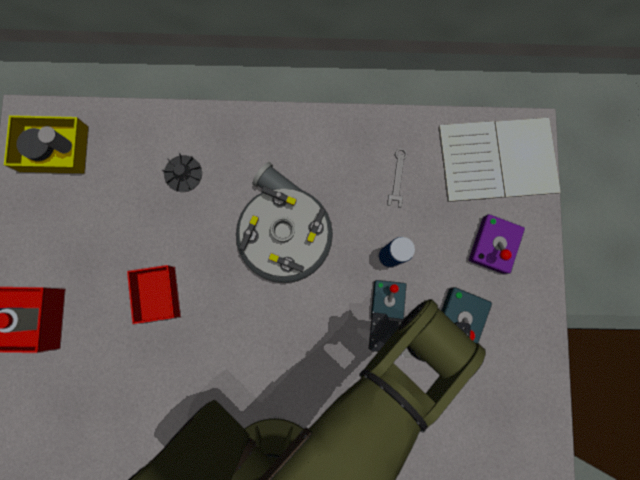

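Both views agree. The nuts read 117.5–121°, all above the 112.3° threshold. The ball is within 0.6 px of its expected ON position, at side (382.5,192.5) and top (394,288). The bin, can, wrench and impeller are at the same pixels as at the start, and the arm is clear. Handing in.

```bash
python3 -c "
from station import ticket
print(ticket.hand_in())"
```

```text
the job is handed in; nothing more can be done
None
```

I tightened the four nuts in crisscross order in two passes, then flipped the small teal switch box to its green-dot side, and handed the job in at about 45 s. The hand-in gave no verdict.

- **First pass (a, c, b, d):** the camera read each nut at about 64° (1.12 rad), roughly halfway.
- **Second pass (same order):** the last camera readings were 117.5–121°, above the 112.3° (1.96 rad) needed. Nut b read lowest, at 117.5–118.2°.
- **Toggle:** I flipped it only after all four nuts read tight. Its ball was within about 0.6 px of where ON should be in both views.
- **Bystanders:** the red bin's red blob stayed within a pixel. The can, wrench and impeller looked unmoved by eye, and the can was upright. The arm was clear of everything at hand-in.

**A check that failed:** my first grip on nut a closed on air. The fingertips sit about 25 mm higher than the reported tool position. I confirmed this in the side view, gripped at a reported height of about 0.094 m from then on, and every later grip read the expected 14 mm bar width.

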